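Put the last spice jar away in the lower tier of the two-tier spice box

ROBOT

A 6-joint arm with a two-finger parallel gripper is mounted at the origin on a cart in front of the work surface, level with it; the furniture and walls round the work are solid. World frame = base frame: x ahead of the robot, y to its left, z up, the work surface at z = 0. Lengths are in m, angles in rad, forces in N, time in s.
With the tool pointing down it reaches from about 0.375 to 0.9 m from the base axis. Payload 3.1 kg.
Tool frame: the origin (TCP) lies midway between the tips of the shut fingers; the grasp point (between the pads) lies 19 mm behind it (bot.grasp_offset is the distance from the TCP to the grasp point, in m); z points along the fingers, y is the line along which they close (so a half turn about z gives the same grasp; the last joint's range is limited). The gripper opens to 85 mm and grips with 20 to 120 N. Pads are 22 mm wide; open, the fingers measure 114 mm over their backs; the gripper's body (76 mm by 85 mm) begins 54 mm behind the grasp point. The pads swing forward as they close: fully open they stand 13 mm farther back than shut.
Start: joints at [-1.482, 0.527, 1.433, -0, 1.181, -0.178], TCP at [0.165, -0.603, 0.211] pointing down, gripper open.
Joint ranges: [-3.08, 3.08], [-0.75, 2.2], [0.22, 2.44], [-1.43, 4.57], [0, 2.65], [-2.85, 2.85]. Speed limits (rad/s): [2.79, 2.79, 3.14, 3.14, 3.14, 3.14].

INTERFACE

Orientations are given as [roll, pitch, yaw] about the fixed x, y, z axes, in that order (R = Rz(yaw) Ry(pitch) Rx(roll)).
In Python, from cell import bot, eyes gives the robot as it stands. The module is installed in compiled form; this text tells all that it offers.
- The arm moves only by the tool drive_tool, never from a script. Its argument "series" is text: rows parted by semicolons, each of 7 numbers parted by spaces: the shift along the tool's x, y, z in cm, then the turn, a rotation vector about the tool's x, y, z in units of 10 degrees (1.0 is 10 degrees), then the opening, from -1 (shut) to 1 (fully open). A call has exactly 5 rows; each row shifts and turns the commanded pose from where the row before left it, along the tool's axes as they then stand; what a row does not reach is not made up. A row lasts 1/8 s, in which the tool goes at most 62.5 mm and 10.7 degrees, less where a joint would pass 70% of its speed; a pose out of reach is approached as far as the arm can. A call is refused whole if a number of a shift passes 6.25 or a number of a turn 1, either way. A call with a gripper value outside its range is refused whole. The fingers move at their own pace and stop on an object; "squeeze" is the grip in N (left out, the last holds). Time passes only in rows, so rows that do not move let the fingers close, or fill a call up. It gives the time, the measured TCP pose, the force, the opening and the grip force at its end, in the units of the state.
- bot.read_state(): the state, without advancing time (a new reading comes with each control period).
- eyes.camera(name): name is "scene" or "top"; returns a dict with "pixels" (400x640x3 uint8, red, green, blue), "K" (3x3 intrinsics, pixels), "dist_coeffs" ([k1, k2, p1, p2, k3] as OpenCV has them; the pictures are not rectified), "R" (3x3) and "t" (3): a world point X has camera coordinates R X + t. Camera axes: x right, y down, z forward; pixel columns grow to the right and rows downward; lengths in m; the calibration is good to about 2 mm. A picture is of the moment at which its call begins. There is no depth.
- bot.sign_off(): hands the job in; it is judged then, once.
The state is a dict: "clock": time; "joints": joint angles; "dq": joint speeds; "joint_efforts": joint torques, N m; "eef_pos": TCP position; "tcp_rot": TCP orientation; "ft_force": force on the tool from outside, world axes, zero at the start; "torque": the same for the moment, N m; "width": opening from 0.0 (shut) to 1.0 (fully open); "grip_force": force on a finger pad.
Only numpy, scipy, OpenCV 4.12 (cv2) and the standard library are available. Lean on these libraries where they do the work, as an engineer would, in place of code of your own. Each camera call takes 0.05 s, during which the arm holds its last target. There are 200 camera calls.

TASK

Put the spice jar that stands on the worktop away in the lower tier of the bamboo spice box: lift the divider flap by its brass knob until it leans back open by itself, and lay the jar on its side in the empty middle cradle between the two lying jars, its dark cap toward the hinge side of the box like theirs. Then lower the flap until it lies flat again. Do not let the jar topple or the flap slam, and leave the other jars lying in their cradles and the salt shaker and the pepper mill standing where they are.

Things in the scene. Friction and masses are not known exactly. Their poses are not given: they have to be found in the camera images.
- spice_box: Two-tier bamboo box, fixed, 178 x 264 mm (x by y). Origin: centre of its underside, on the worktop; -x is the low front (robot side), +x the hinge side, z up. Walls 10 mm thick; sides and back 84 mm high, front 58 mm. The flap divides it: the upper tier is the shallow space above it, the lower tier (floor at z = 8 mm) below, with three cradles for jars lying along x, at y = -80, 0, 80 mm.
- flap (a joint): Hinge of the divider flap, rad. 0: lying flat on the front wall; grows as it is lifted; 1.57: upright; 1.83: leaning back on the box's back wall, where it stays by its weight. Let go before upright it falls shut. The flap is a board of 0.22 kg, 241 mm wide (y), 158 mm deep, 8 mm thick, its top face at z = 66 mm when shut and its far edge 160 mm from the hinge axis, 28 mm past the knob's axis.
- flap_knob (a point): Grip point of the flap's brass knob: on its axis, mid-height of its round head (25 mm diameter, 19 mm high), 23 mm above the flap's top face. z along the knob's axis, y along the hinge. In box axes at (-62, 0, 89) mm when shut; moves with the flap and points backward when open. Pinched with fingers closing along y, it turns between the pads while the hand keeps pointing down.
- flap_hinge (a point): Middle of the flap's hinge axis, which runs along the box's y; in box axes at (70, 0, 62) mm. With the flap shut, the knob's grip point lies 132 mm in front of it and 27 mm above it.
- middle_berth (a point): Centre of the empty middle cradle, where the jar's middle comes to lie; box axes, at (-5, 0, 32) mm from the box's origin. A cradle is a V notch in each of two rails (10 mm thick, 24.5 mm high above the worktop) that run along y, 35 mm in front of and behind this point; the floor between the rails is free for fingers. 39 mm free between neighbouring jars.
- jar: Spice jar with yellow-brown filling, label and dark screw cap: a plain cylinder 41 mm in diameter, 105 mm high, about 0.11 kg, centre of mass 56 mm above its base. Stands upright on the worktop, left or right of the box. Origin: centre of its base; z along its axis to the cap. Lying on its side it can roll.
- jar_middle (a point): Middle of the jar's axis, 52.5 mm above its base.
- jar_cap (a point): Centre of the top of the jar's dark cap, 105 mm above its base.
- lying_jar_a: Jar of the same size lying in the left outer cradle (+y), cap toward the hinge side of the box. Origin: centre of its base; z along its axis to the cap.
- lying_jar_b: Jar of the same size lying in the right outer cradle (-y), cap toward the hinge side of the box. Origin: centre of its base; z along its axis to the cap.
- salt_shaker: Salt shaker, 44 mm in diameter, 90 mm high, standing on the other side of the box from the jar; a bystander. Origin: centre of its base.
- pepper_mill: Dark wooden pepper mill, 58 mm in diameter, 170 mm high, standing to the right, farther back; a bystander. Origin: centre of its base. Above it hangs a wall cabinet: underside about 0.43 m over the worktop, front at about x = 0.53 m (its door handle a little nearer), left end at y = -0.09 m; keep the wrist in front of it.

How it is judged:
By the outcome, as a careful person would: the job done as asked, in the order asked, and still so for the second after the job is handed in, with the robot touching nothing.
It also fails if it takes over 72 s, if anything falls off the work surface, if the arm or the gripper's body presses on something with over 40 N, if the wrist force passes 120 N, or if a joint passes its speed limit or range.

## Working session

There is one attempt and no reset: what is moved stays moved. The work goes in short steps, Python scripts to look and compute and a tool call to move; the robot and the scene stay as the last step left them, time stands still between calls to the robot, and variables do not carry over. Pictures are saved under pics/ and viewed, at most 10 in all, crops included, and the job is handed in when it is done.

Besides the shell and the picture viewer there is one more tool, called by a JSON object that holds its "name" and its "arguments". drive_tool: Moves the arm, as the interface text tells. Its arguments: {"type":"object","properties":{"series":{"type":"string"},"squeeze":{"type":"number"}},"required":["series"]}

```bash
mkdir -p pics; python3 - <<'E'
from cell import bot, eyes
import cv2,numpy as np
print(bot.read_state(), bot.grasp_offset)
for n in("scene","top"):
    c=eyes.camera(n); cv2.imwrite(f"pics/{n}0.png",c["pixels"][:,:,::-1])
    np.savez(f"{n}.npz",**c)
    print(n,np.round(-c["R"].T@c["t"],3),c["K"].tolist(),c["dist_coeffs"])
E
```

```text
{'clock': 0.0, 'joints': array([-1.48251074e+00,  5.28436828e-01,  1.43388858e+00,  1.89876179e-05,
        1.18137666e+00, -1.78505607e-01]), 'dq': array([-0.00016393, -0.00061903,  0.00123051,  0.00127498, -0.00016481,
       -0.0003507 ]), 'joint_efforts': array([-8.24470135e-04, -4.42353487e+01, -1.78024185e+01, -2.28643626e-04,
        8.46963987e-03,  1.21415718e-05]), 'eef_pos': array([ 0.16473747, -0.60212925,  0.20995604]), 'tcp_rot': array([-3.13951987e+00, -3.91817665e-04,  2.66783564e-01]), 'ft_force': array([ 1.39122427,  0.31591819, -0.3094392 ]), 'torque': array([-0.02664641, -0.0528055 , -0.01447008]), 'grip_force': 0.0, 'width': 0.9979720092700501} 0.0187
scene [-0.13   0.791  0.891] [[508.2453190553783, 0.0, 320.98934977930924], [0.0, 508.2453190553783, 203.20600799430198], [0.0, 0.0, 1.0]] [-0.11346284  0.          0.          0.          0.        ]
top [0.344 0.053 1.189] [[396.6167466988241, 0.0, 325.15243732959703], [0.0, 396.6167466988241, 193.21044118081934], [0.0, 0.0, 1.0]] [0.03118241 0.         0.         0.         0.        ]
```

View pics/scene0.png

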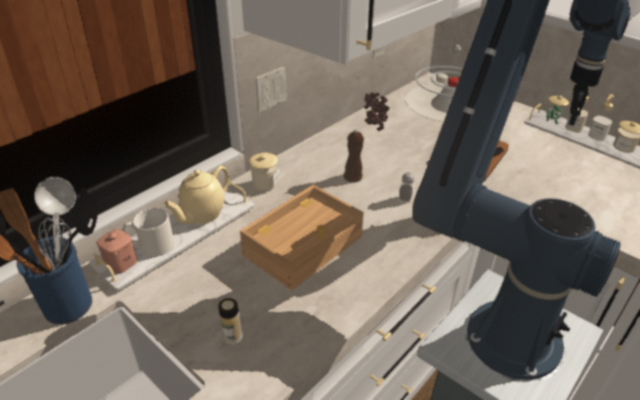

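View pics/top0.png

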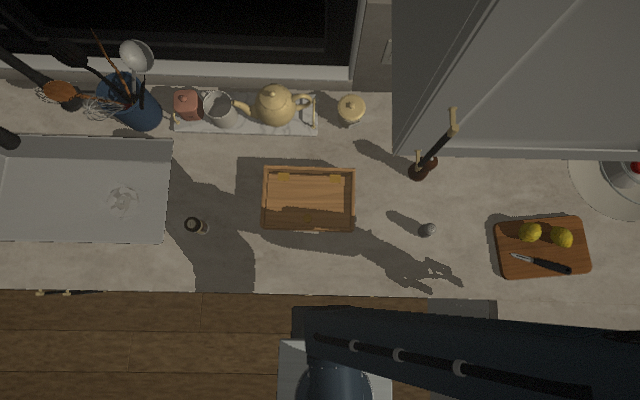

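The scene view shows the box around (303,235), the jar at (230,320), the salt shaker at (406,187) and the mill at (354,155). The top view has the box at (308,198) and the jar at (197,226). Next I'll enlarge crops.

```bash
python3 - <<'E'
import cv2,numpy as np
a=cv2.imread("pics/scene0.png");b=cv2.imread("pics/top0.png")
def crop(im,x0,y0,w,h,s,name):
    o=cv2.resize(im[y0:y0+h,x0:x0+w],None,fx=s,fy=s,interpolation=cv2.INTER_CUBIC)
    o=cv2.convertScaleAbs(o,alpha=1.5 if 'top' in name else 1.1)
    for k in range(0,w,10):
        cv2.line(o,(k*s,0),(k*s,4 if (x0+k)%50 else 14),(0,255,0),1)
    for k in range(0,h,10):
        cv2.line(o,(0,k*s),(4 if (y0+k)%50 else 14,k*s),(0,255,0),1)
    cv2.imwrite(name,o)
crop(a,210,180,160,170,3,"pics/scene_c.png")   # px=210+u/3... 
crop(b,180,155,190,90,4,"pics/top_c.png")
E
```

```text
(no output)
```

View pics/scene_c.png

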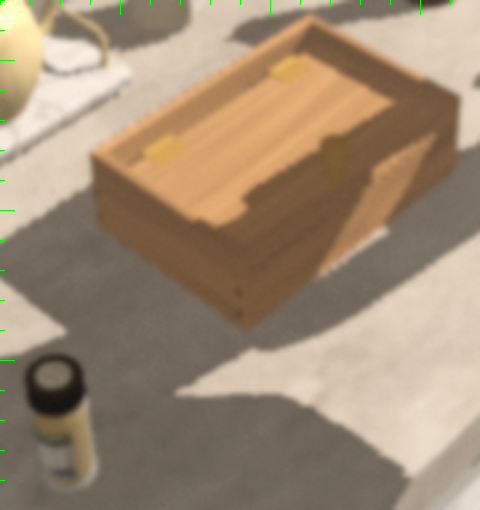

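View pics/top_c.png

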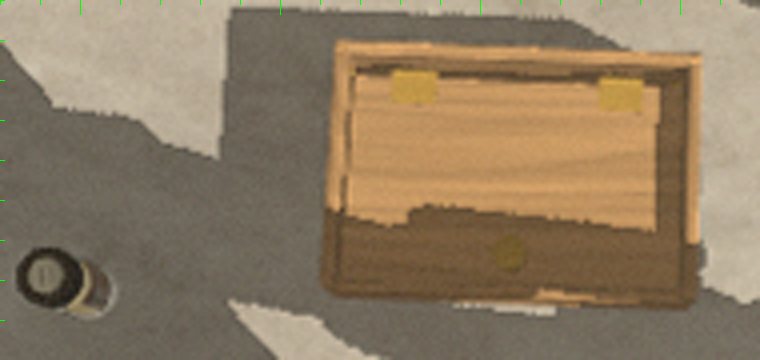

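Crop readings:
- **Scene:** knob head about (333,152), cap top (54,375), back top corners (92,155) and (311,15).
- **Top:** knob (511,253), cap (45,274), back corners (338,41) and (702,54).

Next I'll triangulate and fit the box.

```bash
cat > h.py <<'E'
import numpy as np,cv2
C={n:dict(np.load(n+".npz")) for n in("scene","top")}
def s(u,v): return ((u+.5)/3-.5+210,(v+.5)/3-.5+180)
def t(u,v): return ((u+.5)/4-.5+180,(v+.5)/4-.5+155)
def und(n,p): return cv2.undistortPoints(np.array([[p]],float),C[n]["K"],C[n]["dist_coeffs"])[0,0]
def P(n): return np.c_[C[n]["R"],C[n]["t"].reshape(3)]
def tri(ps,pt):
    X=cv2.triangulatePoints(P("scene"),P("top"),und("scene",ps),und("top",pt))[:,0]
    return X[:3]/X[3]
def proj(n,X): return cv2.projectPoints(np.atleast_2d(X).astype(float),cv2.Rodrigues(C[n]["R"])[0],C[n]["t"],C[n]["K"],C[n]["dist_coeffs"])[0][:,0]
def atz(n,p,z):
    r=C[n]["R"].T@np.r_[und(n,p),1];c=-C[n]["R"].T@C[n]["t"].reshape(3)
    return c+r*(z-c[2])/r[2]
E
python3 - <<'E'
from h import *
from scipy.optimize import least_squares
np.set_printoptions(precision=4,suppress=True)
print("knob",tri(s(333,152),t(511,253)));print("cap",tri(s(54,375),t(45,274)))
print("BL",tri(s(92,155),t(338,41)),"BR",tri(s(311,15),t(702,54)))
print("base",tri(s(68,475),t(95,291)))
print("cap z.105",atz("scene",s(54,375),.105),atz("top",t(45,274),.105))
print("salt base",atz("scene",(405,198),0),"mill",atz("scene",(354,178),0),"mill top",tri((354,133),(450,115)))
obs=[("scene",s(92,155),(.089,.132,.084)),("scene",s(311,15),(.089,-.132,.084)),("scene",s(246,330),(-.089,.132,0)),("scene",s(98,226),(.089,.132,0)),
("top",t(338,41),(.089,.132,.084)),("top",t(702,54),(.089,-.132,.084)),("top",t(322,292),(-.089,.132,.058)),("top",t(694,305),(-.089,-.132,.058)),
("scene",s(333,152),(-.062,0,.089)),("top",t(511,253),(-.062,0,.089))]
def W(q,X):
    c,sn=np.cos(q[2]),np.sin(q[2]);return np.array([q[0]+c*X[0]-sn*X[1],q[1]+sn*X[0]+c*X[1],X[2]])
f=lambda q:np.concatenate([proj(n,W(q,X))[0]-p for n,p,X in obs])
r=least_squares(f,[.47,.1,0],loss="soft_l1");print(r.x,"\n",r.fun.reshape(-1,2))
for n,X in dict(knob=(-.062,0,.089),hinge=(.07,0,.062),berth=(-.005,0,.032)).items(): print(n,W(r.x,X))
E
```

```text
knob [0.4866 0.0892 0.087 ]
cap [0.4603 0.4038 0.1045]
BL [0.6365 0.2181 0.0793] BR [ 0.6342 -0.0441  0.0815]
base [ 0.462   0.403  -0.0074]
cap z.105 [0.4586 0.4035 0.105 ] [0.4612 0.4044 0.105 ]
salt base [ 0.4672 -0.2602  0.    ] mill [ 0.6415 -0.2389 -0.    ] mill top [ 0.777  -0.3444  0.0711]
[ 0.5463  0.0888 -0.0112] 
 [[-1.296  -1.3471]
 [-0.2773 -0.7873]
 [ 0.0922  1.114 ]
 [-0.2631  0.0937]
 [-0.5311 -0.1643]
 [ 0.3202  0.2076]
 [ 0.5867 -0.0817]
 [ 0.139   0.1569]
 [ 0.7504 -0.1491]
 [-0.2063  0.6106]]
knob [0.4843 0.0894 0.089 ]
hinge [0.6163 0.088  0.062 ]
berth [0.5413 0.0888 0.032 ]
```

```bash
cat > plan.py <<'E'
import numpy as np, json
from scipy.spatial.transform import Rotation as R, Slerp
from cell import bot
BOX=np.array([.5463,.0888]);YAW=-.011
def box(x,y,z): 
    c,s=np.cos(YAW),np.sin(YAW); return np.array([BOX[0]+c*x-s*y,BOX[1]+s*x+c*y,z])
def start():
    q=bot.read_state(); return np.array(q["eef_pos"]),R.from_euler("xyz",q["tcp_rot"])
def rows(wps,st=None):
    """wps: (pos, R, grip, n). prints calls of 5 rows"""
    p,r=st or start(); out=[]
    for P,Q,g,n in wps:
        P=np.array(P,float);sl=Slerp([0,1],R.concatenate([r,Q]));p0=p.copy()
        for k in range(1,n+1):
            tp=p0+(P-p0)*k/n; tr=sl(k/n)
            d=np.round(r.inv().apply(tp-p)*100,2); w=np.round((r.inv()*tr).as_rotvec()/np.radians(10),3)
            assert abs(d).max()<=6.25 and abs(w).max()<=1,(d,w)
            p=p+r.apply(d/100); r=r*R.from_rotvec(w*np.radians(10))
            out.append(" ".join(f"{v:g}" for v in np.r_[d,w,g]+0.))
    while len(out)%5: out.append(f"0 0 0 0 0 0 {g}")
    for i in range(0,len(out),5): print("; ".join(out[i:i+5]))
    return p,r
down=lambda yaw:R.from_euler("xyz",[np.pi,0,yaw])
def log():
    q=bot.read_state()
    open("log.jsonl","a").write(json.dumps({k:np.array(v).tolist() for k,v in q.items()})+"\n")
    print(round(q["clock"],2),np.round(q["joints"],3),np.round(q["eef_pos"],4),np.round(q["tcp_rot"],3),np.round(q["ft_force"],1),q["width"],q["grip_force"])
E
python3 - <<'E'
from plan import *
log()
k=box(-.062,0,0)
rows([([.32,-.25,.23],down(.13),0,11),([k[0],k[1],.2],down(YAW),0,12),([k[0],k[1],.11],down(YAW),0,5),([k[0],k[1],.11],down(YAW),0,2)])
E
```

```text
0.1 [-1.483  0.528  1.434 -0.     1.181 -0.179] [ 0.1647 -0.6022  0.21  ] [-3.14  -0.     0.267] [-0.2  0.4 -0. ] 1.0020292481928972 0.0
2.21 -2.72 -0.18 -0.001 0 0.071 0; 2.17 -2.74 -0.17 -0.001 0 0.072 0; 2.13 -2.77 -0.18 -0.001 0 0.071 0; 2.11 -2.8 -0.17 -0.001 0 0.071 0; 2.07 -2.82 -0.18 -0.001 -0.001 0.071 0
2.03 -2.85 -0.18 -0.001 0 0.072 0; 2 -2.87 -0.18 -0.001 0 0.071 0; 1.96 -2.9 -0.18 -0.001 0 0.071 0; 1.92 -2.92 -0.18 -0.001 0 0.071 0; 1.89 -2.95 -0.18 -0.001 0 0.072 0
1.85 -2.97 -0.18 -0.001 0 0.071 0; 1.72 -2.63 0.25 0 0 0.067 0; 1.7 -2.64 0.25 0 0 0.068 0; 1.66 -2.67 0.25 0 0 0.067 0; 1.63 -2.69 0.25 0 0 0.067 0
1.6 -2.7 0.25 0 0 0.068 0; 1.57 -2.73 0.25 0 0 0.067 0; 1.53 -2.74 0.25 0 0 0.067 0; 1.5 -2.76 0.25 0 0 0.067 0; 1.48 -2.78 0.25 0 0 0.068 0
1.43 -2.79 0.25 0 0 0.067 0; 1.41 -2.81 0.25 0 0 0.067 0; 1.37 -2.83 0.25 0 0 0.068 0; 0 0 1.8 0 0 0 0; 0 0 1.8 0 0 0 0
0 0 1.8 0 0 0 0; 0 0 1.8 0 0 0 0; 0 0 1.8 0 0 0 0; 0 0 0 0 0 0 0; 0 0 0 0 0 0 0
```

{"name": "drive_tool", "arguments": {"series": "2.2 -2.7 -0.2 0 0 0.07 0; 2.2 -2.75 -0.2 0 0 0.07 0; 2.15 -2.75 -0.15 0 0 0.07 0; 2.1 -2.8 -0.2 0 0 0.07 0; 2.05 -2.8 -0.15 0 0 0.07 0", "squeeze": 30}}

```text
clock: 0.72
eef_pos: [0.2358, -0.4418, 0.2196]
tcp_rot: [-3.141, -0.0, 0.205]
ft_force: [-0.3, 0.2, 0.0]
width: 0.499
grip_force: 0.0
```

{"name": "drive_tool", "arguments": {"series": "2.05 -2.85 -0.2 0 0 0.07 0; 2 -2.85 -0.2 0 0 0.07 0; 1.95 -2.9 -0.2 0 0 0.07 0; 1.9 -2.9 -0.15 0 0 0.07 0; 1.9 -2.95 -0.2 0 0 0.07 0"}}

```text
clock: 1.35
eef_pos: [0.3061, -0.2821, 0.2293]
tcp_rot: [-3.141, 0.0, 0.144]
ft_force: [0.4, 0.2, 0.3]
width: 0.5
grip_force: 0.0
```

{"name": "drive_tool", "arguments": {"series": "1.85 -2.95 -0.2 0 0 0.07 0; 1.7 -2.65 0.25 0 0 0.07 0; 1.7 -2.65 0.25 0 0 0.07 0; 1.65 -2.65 0.25 0 0 0.07 0; 1.65 -2.7 0.25 0 0 0.07 0"}}

```text
clock: 1.98
eef_pos: [0.3746, -0.137, 0.2212]
tcp_rot: [-3.141, 0.0, 0.083]
ft_force: [-0.1, -0.2, -0.2]
width: 0.497
grip_force: 0.0
```

{"name": "drive_tool", "arguments": {"series": "1.6 -2.7 0.25 0 0 0.07 0; 1.55 -2.75 0.25 0 0 0.07 0; 1.55 -2.75 0.25 0 0 0.07 0; 1.5 -2.75 0.25 0 0 0.07 0; 1.45 -2.8 0.25 0 0 0.07 0"}}

```text
clock: 2.6
eef_pos: [0.4428, 0.0048, 0.2086]
tcp_rot: [-3.142, 0.0, 0.022]
ft_force: [0.3, -0.7, 0.2]
width: 0.501
grip_force: 0.0
```

{"name": "drive_tool", "arguments": {"series": "1.45 -2.8 0.25 0 0 0.07 0; 1.4 -2.8 0.25 0 0 0.07 0; 1.4 -2.85 0.25 0 0 0.05 0; 0 0 1.8 0 0 0 0; 0 0 1.8 0 0 0 0"}}

```text
clock: 3.22
eef_pos: [0.4843, 0.0893, 0.1648]
tcp_rot: [3.142, 0.0, -0.01]
ft_force: [0.1, -0.9, 0.8]
width: 0.501
grip_force: 0.0
```

{"name": "drive_tool", "arguments": {"series": "0 0 1.8 0 0 0 0; 0 0 1.8 0 0 0 0; 0 0 1.8 0 0 0 0; 0 0 0 0 0 0 0; 0 0 0 0 0 0 0"}}

```text
clock: 3.85
eef_pos: [0.4846, 0.0887, 0.1117]
tcp_rot: [-3.142, -0.0, -0.011]
ft_force: [0.3, 0.7, 0.7]
width: 0.503
grip_force: 0.0
```

{"name": "drive_tool", "arguments": {"series": "0 0 1.3 0 0 0 0; 0 0 1.3 0 0 0 0; 0 0 1.3 0 0 0 0; 0 0 0 0 0 0 0; 0 0 0 0 0 0 -0.6"}}

```text
clock: 4.47
eef_pos: [0.4844, 0.0887, 0.0722]
tcp_rot: [-3.142, 0.0, -0.011]
ft_force: [0.1, -0.1, -0.1]
width: 0.293
grip_force: 0.0
```

{"name": "drive_tool", "arguments": {"series": "0 0 0 0 0 0 -1; 0 0 0 0 0 0 -1; 0 0 0 0 0 0 -1; 0 0 0 0 0 0 -1; 0 0 0 0 0 0 -1"}}

```text
clock: 5.1
eef_pos: [0.4844, 0.089, 0.0725]
tcp_rot: [-3.141, -0.0, -0.011]
ft_force: [-0.2, 4.0, -0.2]
width: 0.268
grip_force: 29.6
```

```bash
python3 - <<'E'
from plan import *
log()
p,r=start(); al=np.arctan2(27,132); L=np.hypot(.027,.132)
pts=[]
for th in np.linspace(0,1.83,25)[1:]:
    a=th+al; d=np.array([-L*np.cos(a)+.132,L*np.sin(a)-.027])
    pts.append((p+np.array([d[0]*np.cos(YAW),d[0]*np.sin(YAW),d[1]]),r,-1,1))
rows(pts)
E
```

```text
5.1 [-4.600e-02  5.800e-01  1.882e+00  1.000e-03  6.790e-01  1.535e+00] [0.4844 0.089  0.0725] [-3.141 -0.    -0.011] [-0.2  4.  -0.2] 0.26831091299674664 29.556419849395752
0.24 0 -1 0 0 0 -1; 0.32 0 -0.97 0 0 0 -1; 0.4 0 -0.95 0 0 0 -1; 0.46 0 -0.92 0 0 0 -1; 0.53 0 -0.88 0 0 0 -1
0.6 0 -0.83 0 0 0 -1; 0.66 0 -0.79 0 0 0 -1; 0.72 0 -0.73 0 0 0 -1; 0.77 0 -0.68 0 0 0 -1; 0.82 0 -0.62 0 0 0 -1
0.87 0 -0.55 0 0 0 -1; 0.9 0 -0.49 0 0 0 -1; 0.94 0 -0.41 0 0 0 -1; 0.97 0 -0.34 0 0 0 -1; 0.99 0 -0.27 0 0 0 -1
1.01 0 -0.19 0 0 0 -1; 1.02 0 -0.11 0 0 0 -1; 1.03 0 -0.04 0 0 0 -1; 1.03 0 0.04 0 0 0 -1; 1.02 0 0.12 0 0 0 -1
1 0 0.2 0 0 0 -1; 0.99 0 0.28 0 0 0 -1; 0.97 0 0.35 0 0 0 -1; 0.94 0 0.42 0 0 0 -1; 0 0 0 0 0 0 -1
```

{"name": "drive_tool", "arguments": {"series": "0.25 0 -1 0 0 0 -1; 0.3 0 -0.95 0 0 0 -1; 0.4 0 -0.95 0 0 0 -1; 0.45 0 -0.9 0 0 0 -1; 0.55 0 -0.9 0 0 0 -1"}}

```text
clock: 5.72
eef_pos: [0.5057, 0.0887, 0.1204]
tcp_rot: [-3.141, -0.004, -0.011]
ft_force: [3.6, 4.4, -4.8]
width: 0.267
grip_force: 29.6
```

{"name": "drive_tool", "arguments": {"series": "0.6 0 -0.85 0 0 0 -1; 0.65 0 -0.8 0 0 0 -1; 0.7 0 -0.75 0 0 0 -1; 0.8 0 -0.65 0 0 0 -1; 0.8 0 -0.6 0 0 0 -1"}}

```text
clock: 6.35
eef_pos: [0.5387, 0.0884, 0.1561]
tcp_rot: [-3.141, 0.002, -0.011]
ft_force: [-0.1, 5.5, -4.9]
width: 0.251
grip_force: 29.6
```

```bash
python3 - <<'E'
from plan import *
log()
p,r=start(); h=np.array([.4844+.132,.0725-.027]);L=np.hypot(.027,.132);al=np.arctan2(27,132)
v=np.array([h[0]-p[0],p[2]-h[1]]); th0=np.arctan2(v[1],v[0])-al; print(th0,np.hypot(*v)-L)
pts=[]
for th in np.linspace(th0,1.83,15)[1:]:
    a=th+al; pts.append(([h[0]-L*np.cos(a),p[1]+YAW*(h[0]-L*np.cos(a)-p[0]),h[1]+L*np.sin(a)],r,-1,1))
rows(pts)
E
```

```text
6.35 [-4.200e-02  4.960e-01  1.686e+00  1.000e-03  9.620e-01  1.539e+00] [0.5387 0.0884 0.1561] [-3.141e+00  2.000e-03 -1.100e-02] [-0.1  5.5 -4.9] 0.25149484676698686 29.55746591091156
0.7565902501070235 0.000486427851633886
0.89 0 -0.52 0 0 0 -1; 0.91 0 -0.5 0 0 0 -1; 0.94 0 -0.42 0 0 0 -1; 0.97 0 -0.35 0 0 0 -1; 1 0 -0.28 0 0 0 -1
1.01 0 -0.2 0 0 0 -1; 1.03 0 -0.12 0 0 0 -1; 1.03 0 -0.04 0 0 0 -1; 1.03 0 0.04 0 0 0 -1; 1.03 0 0.12 0 0 0 -1
1.01 0 0.19 0 0 0 -1; 1 0 0.28 0 0 0 -1; 0.97 0 0.35 0 0 0 -1; 0.95 0 0.42 0 0 0 -1; 0 0 0 0 0 0 -1
```

```bash
python3 - <<'E'
from cell import eyes
import cv2
a=cv2.imread
im=[cv2.resize(cv2.convertScaleAbs(eyes.camera(n)["pixels"][y:y+130,x:x+130,::-1],alpha=1.4),None,fx=3,fy=3,interpolation=2) for n,x,y in(("scene",240,150),("top",245,140))]
cv2.imwrite("pics/k1.png",cv2.hconcat(im))
E
```

```text
(no output)
```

View pics/k1.png

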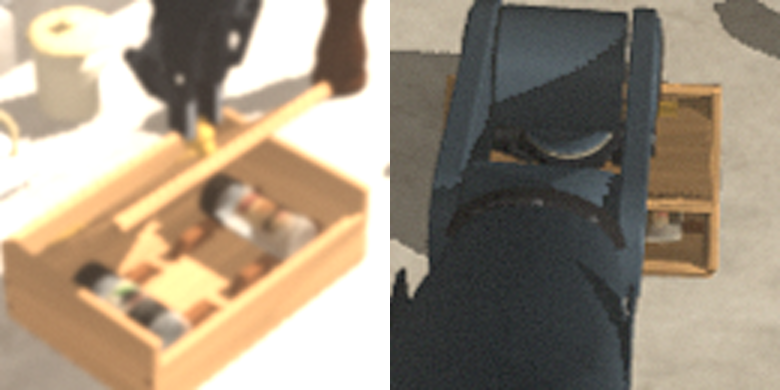

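The flap is about half open with the knob (crop 205,138) between the fingers, and both jars are lying in their cradles. I'll carry on along the arc.

{"name": "drive_tool", "arguments": {"series": "0.9 -0.03 -0.5 0 0 0 -1; 0.9 -0.03 -0.5 0 0 0 -1; 0.95 0 -0.4 0 0 0 -1; 0.95 0 -0.35 0 0 0 -1; 1 0 -0.3 0 0 0 -1"}}

```text
clock: 7.08
eef_pos: [0.5864, 0.088, 0.1791]
tcp_rot: [3.141, -0.0, -0.01]
ft_force: [-3.9, 3.2, 6.6]
width: 0.233
grip_force: 29.0
```

{"name": "drive_tool", "arguments": {"series": "1 0 -0.2 0 0 0 -1; 1.05 0 -0.1 0 0 0 -1; 1.05 0 -0.05 0 0 0 -1; 1 0 0.05 0 0 0 -1; 1.05 0 0.1 0 0 0 -1"}}

```text
clock: 7.7
eef_pos: [0.6453, 0.0866, 0.1856]
tcp_rot: [3.14, -0.019, -0.011]
ft_force: [2.5, 2.2, 14.8]
width: -0.007
grip_force: 7.3
```

{"name": "drive_tool", "arguments": {"series": "1 0 0.2 0 0 0 -1; 1 0 0.3 0 0 0 -1; 0.95 0 0.35 0 0 0 -1; 0.5 0 0.2 0 0 0 -1; 0 0 0 0 0 0 -1"}}

```text
clock: 8.32
eef_pos: [0.6797, 0.0863, 0.1757]
tcp_rot: [3.14, -0.019, -0.011]
ft_force: [2.1, 2.1, 17.9]
width: 0.002
grip_force: 8.8
```

```bash
python3 - <<'E'
from plan import *
log()
p,r=start(); h=np.array([.4844+.132,.0725-.027]);L=np.hypot(.027,.132);al=np.arctan2(27,132)
v=np.array([h[0]-p[0],p[2]-h[1]]); print(np.arctan2(v[1],v[0])-al,np.hypot(*v)-L)
E
```

```text
8.32 [-3.600e-02  6.390e-01  1.319e+00 -1.000e-03  1.165e+00  1.546e+00] [0.6797 0.0863 0.1757] [ 3.14  -0.019 -0.011] [ 2.1  2.1 17.9] 0.0016456313748387512 8.817401379346848
1.821602493322348 0.00999740435262711
```

```bash
python3 - <<'E'
from cell import eyes
import cv2
im=[cv2.resize(eyes.camera(n)["pixels"][y:y+130,x:x+130,::-1],None,fx=4,fy=4,interpolation=2) for n,x,y in(("scene",240,150),)]
cv2.imwrite("pics/k2.png",cv2.hconcat(im))
E
```

```text
(no output)
```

View pics/k2.png

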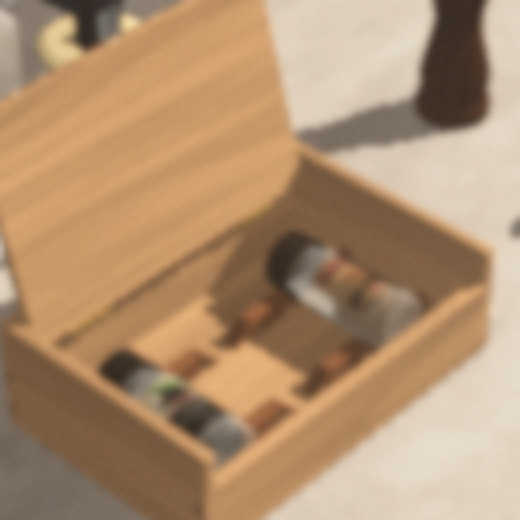

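```bash
python3 - <<'E'
from h import *; from plan import box
from cell import eyes
hx,hz=.07,.062
for th in(1.5,1.6,1.7,1.83):
    o=[]
    for y in(-.1205,.1205):
        for d in(.02,.16):
            X=box(hx-d*np.cos(th),y,hz+d*np.sin(th)); o+= list(np.round((proj("scene",X)[0]-[240,150])*4))
    print(th,o)
im=eyes.camera("scene")["pixels"][90:240,210:400,::-1]
cv2.imwrite("pics/k3.png",cv2.resize(im,None,fx=4,fy=4,interpolation=2))
E
```

```text
1.5 [np.float64(303.0), np.float64(157.0), np.float64(315.0), np.float64(-15.0), np.float64(33.0), np.float64(329.0), np.float64(25.0), np.float64(149.0)]
1.6 [np.float64(300.0), np.float64(156.0), np.float64(296.0), np.float64(-25.0), np.float64(31.0), np.float64(327.0), np.float64(6.0), np.float64(137.0)]
1.7 [np.float64(298.0), np.float64(155.0), np.float64(278.0), np.float64(-32.0), np.float64(28.0), np.float64(326.0), np.float64(-12.0), np.float64(128.0)]
1.83 [np.float64(296.0), np.float64(154.0), np.float64(255.0), np.float64(-37.0), np.float64(26.0), np.float64(325.0), np.float64(-34.0), np.float64(119.0)]
```

View pics/k3.png

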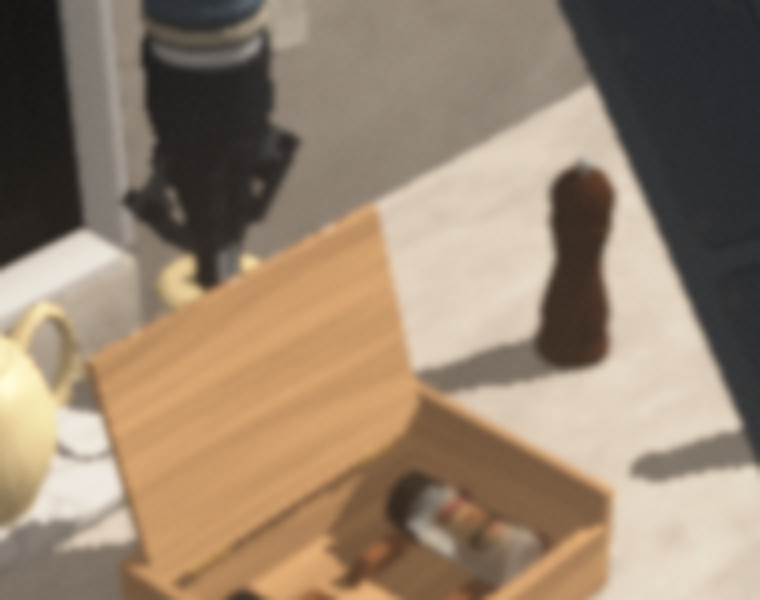

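The flap's right top corner is at crop (378,205), which corresponds to θ≈1.81, so it leans back open. The knob slipped out late, and the fingers now rest on it. I'll back straight up gently.

{"name": "drive_tool", "arguments": {"series": "0 0 -0.3 0 0 0 -1; 0 0 -0.5 0 0 0 -1; 0 0 -1.5 0 0 0 -0.5; 0 0 -3 0 0 0 0; 0 0 -3 0 0 0 0"}}

```text
clock: 9.05
eef_pos: [0.6717, 0.0865, 0.2516]
tcp_rot: [3.14, 0.002, -0.011]
ft_force: [0.3, -0.9, -0.4]
width: 0.502
grip_force: 0.0
```

{"name": "drive_tool", "arguments": {"series": "-4 -4 0 0 0 0 0; -4 -4 0 0 0 0 0; -4 -4 0 0 0 0 0; -2 -4 0 0 0 0 0; 0 0 0 0 0 0 0"}}

```text
clock: 9.68
eef_pos: [0.5319, 0.2506, 0.2514]
tcp_rot: [3.141, 0.001, -0.006]
ft_force: [0.1, -0.4, -0.3]
width: 0.5
grip_force: 0.0
```

```bash
python3 - <<'E'
from plan import *
from h import *
from cell import eyes
log()
D=[json.loads(l) for l in open("log.jsonl")]
from scipy.optimize import least_squares
q=np.array([d["joints"] for d in D]);p=np.array([d["eef_pos"] for d in D])
# in arm plane coords
c,s=np.cos(q[:,0]),np.sin(q[:,0]); u=c*p[:,0]+s*p[:,1]; w=-s*p[:,0]+c*p[:,1]
print("lateral",w, "sum",q[:,1]+q[:,2]+q[:,4])
A=[];b=[]
for i in range(len(D)):
    A+=[[1,0,np.sin(q[i,1]),np.sin(q[i,1]+q[i,2])],[0,1,np.cos(q[i,1]),np.cos(q[i,1]+q[i,2])]];b+=[u[i],p[i,2]]
sol=np.linalg.lstsq(np.array(A),np.array(b),rcond=None);print("a,h-T,L1,L2",sol[0],np.array(A)@sol[0]-b)
print("yaw",[d["tcp_rot"][2]-d["joints"][0] for d in D],q[:,5])
im=eyes.camera("scene")["pixels"][90:240,210:400,::-1]
im2=eyes.camera("scene")["pixels"][:,:,::-1]
cv2.imwrite("pics/s4.png",im2)
E
```

```text
9.68 [ 2.510e-01  4.340e-01  1.480e+00 -1.000e-03  1.229e+00  1.828e+00] [0.5319 0.2506 0.2514] [ 3.141e+00  1.000e-03 -6.000e-03] [ 0.1 -0.4 -0.3] 0.5002735141768605 0.0
lateral [0.11099852 0.1111254  0.11119327 0.11062249 0.11082093] sum [3.14352194 3.14136297 3.14384334 3.12300546 3.14267972]
a,h-T,L1,L2 [-0.02601868 -0.08889014  0.52942386  0.39271235] [-0.01047938  0.00850841  0.03119158 -0.02406459  0.01310577 -0.00463185
 -0.02282992  0.01220689 -0.01098805  0.00798114]
yaw [1.7493119297353275, 0.03514427082183313, 0.03136530936744625, 0.025212778997291387, -0.2568710565615621] [-0.178514    1.53516237  1.53900631  1.54609921  1.82786827]
```

View pics/s4.png

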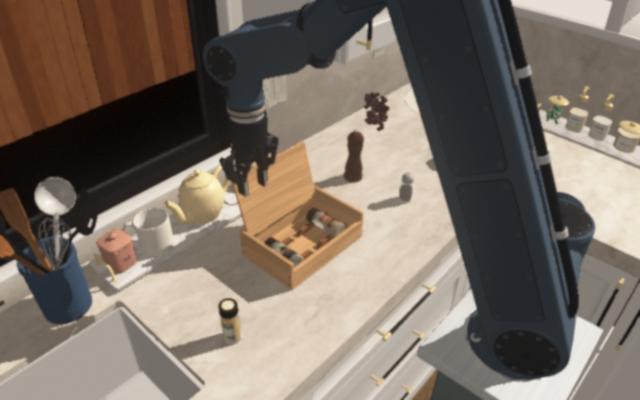

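```bash
python3 - <<'E'
from plan import *
D=[json.loads(l) for l in open("log.jsonl")]
q=np.array([d["joints"] for d in D]);p=np.array([d["eef_pos"] for d in D])
c,s=np.cos(q[:,0]),np.sin(q[:,0]); u=c*p[:,0]+s*p[:,1]
def fit(f,n):
    A=[];b=[]
    for i in range(len(q)):
        e,g=q[i,1],f(q[i]);
        r1=[1,0,np.sin(e),np.cos(e),np.sin(g),np.cos(g)];r2=[0,1,np.cos(e),-np.sin(e),np.cos(g),-np.sin(g)]
        A+=[r1,r2];b+=[u[i],p[i,2]]
    A=np.array(A);s=np.linalg.lstsq(A,np.array(b),rcond=None);print(n,s[0],s[1],s[3],np.round(A@s[0]-b,4))
fit(lambda x:x[1]+x[2],"sum"); fit(lambda x:x[1]-x[2],"dif")
print(np.c_[q,u,p[:,2]].round(4))
E
```

```text
sum [ 0.00081464 -0.06901855  0.61524499 -0.01705404  0.39544049  0.11892815] [5.97348654e-06] [3.85431412 3.85431412 0.36345538 0.36345538 0.11028528 0.11028528] [ 0.002   0.0001  0.      0.0001 -0.0002 -0.0001 -0.0009 -0.     -0.001
 -0.    ]
dif [0.12856502 0.03645089 0.19408963 0.69056726 0.38401255 0.15225478] [0.00014526] [3.85319595 3.85319595 0.37627445 0.37627445 0.10629454 0.10629454] [ 0.0003  0.0028  0.003  -0.0034 -0.0061  0.0065 -0.0006 -0.0009  0.0033
 -0.005 ]
[[-1.4825e+00  5.2830e-01  1.4338e+00 -0.0000e+00  1.1814e+00 -1.7850e-01
   6.1440e-01  2.1000e-01]
 [-4.6000e-02  5.8010e-01  1.8819e+00  6.0000e-04  6.7930e-01  1.5352e+00
   4.7980e-01  7.2500e-02]
 [-4.2400e-02  4.9580e-01  1.6859e+00  7.0000e-04  9.6210e-01  1.5390e+00
   5.3440e-01  1.5610e-01]
 [-3.5900e-02  6.3890e-01  1.3190e+00 -1.3000e-03  1.1651e+00  1.5461e+00
   6.7620e-01  1.7570e-01]
 [ 2.5070e-01  4.3410e-01  1.4797e+00 -6.0000e-04  1.2289e+00  1.8279e+00
   5.7750e-01  2.5140e-01]]
```

{"name": "drive_tool", "arguments": {"series": "0 0 -5 0 0 0 0; 0 0 -5 0 0 0 0; 0 0 0 0.9 0 0 0; 0 0 0 0.9 0 0 0; 0 0 0 0.9 0 0 0"}}

```text
clock: 10.4
eef_pos: [0.5354, 0.2469, 0.3518]
tcp_rot: [-2.667, -0.003, -0.013]
ft_force: [-1.1, -0.0, -0.1]
width: 0.503
grip_force: 0.0
```

{"name": "drive_tool", "arguments": {"series": "0 0 0 0.9 0 0 0; 0 0 0 0.9 0 0 0; 0 0 0 0 0 0 0; 0 0 0 0 0 0 0; 0 0 0 0 0 0 0"}}

```text
clock: 11.02
eef_pos: [0.5344, 0.2493, 0.3519]
tcp_rot: [-2.358, -0.002, -0.009]
ft_force: [0.2, 0.2, -1.2]
width: 0.502
grip_force: 0.0
```

```bash
cat > kin.py <<'E'
import numpy as np, json
from scipy.spatial.transform import Rotation as R
from scipy.optimize import least_squares
# params: a,b(h),A,B,C,D,lat1(shoulder),lat2(wrist, after q4), T
def fk(q,m,sg=1):
    a,h,A,B,C,D,l1,l2,T=m
    R1=R.from_euler("z",q[0]); R2=R1*R.from_euler("y",q[1]); R3=R2*R.from_euler("y",q[2])
    R4=R3*R.from_euler("z",sg*q[3]); R5=R4*R.from_euler("y",q[4]); R6=R5*R.from_euler("z",q[5]+K)
    p=R1.apply([a,l1,h])+R2.apply([B,0,A])+R3.apply([D,0,C])+R4.apply([0,l2,0])+R5.apply([0,0,T])
    return p,R6
K=0.
def load():
    D=[json.loads(l) for l in open("log.jsonl")]
    return [(np.array(d["joints"]),np.array(d["eef_pos"]),R.from_euler("xyz",d["tcp_rot"])) for d in D]
E
python3 - <<'E'
from plan import log; log()
import kin; from kin import *
D=load()
for sg in(1,-1):
  for K in(np.pi/2,-np.pi/2,0,np.pi):
    kin.K=K
    def f(m): return np.concatenate([fk(q,m,sg)[0]-p for q,p,r in D])
    e=[(fk(q,np.zeros(9),sg)[1].inv()*r).magnitude() for q,p,r in D]
    s=least_squares(f,[0,.1,.615,-.02,.395,.119,.111,0,.2])
    print(sg,round(K,2),np.round(e,3),np.round(s.x,4),np.abs(s.fun).max())
E
```

```text
11.03 [-0.162  0.345  1.605  0.786  1.406  1.194] [0.5344 0.2493 0.3519] [-2.358e+00 -2.000e-03 -9.000e-03] [ 0.2  0.2 -1.2] 0.5018448291561739 0.0
1 1.57 [0. 0. 0. 0. 0. 0.] [ 0.      0.2742  0.588  -0.      0.3917  0.1141  0.111   0.      0.3171] 3.397196968180083e-10
1 -1.57 [3.142 3.142 3.142 3.142 3.142 3.142] [ 0.      0.2742  0.588  -0.      0.3917  0.1141  0.111   0.      0.3171] 3.397196968180083e-10
1 0 [1.571 1.571 1.571 1.571 1.571 1.571] [ 0.      0.2742  0.588  -0.      0.3917  0.1141  0.111   0.      0.3171] 3.397196968180083e-10
1 3.14 [1.571 1.571 1.571 1.571 1.571 1.571] [ 0.      0.2742  0.588  -0.      0.3917  0.1141  0.111   0.      0.3171] 3.397196968180083e-10
-1 1.57 [0.000e+00 1.000e-03 1.000e-03 3.000e-03 1.000e-03 1.572e+00] [-0.1127 -0.5872  0.9319 -0.0832  0.3991  0.1209  0.3085 -0.1956 -0.2184] 0.03762219953327128
-1 -1.57 [3.142 3.141 3.141 3.141 3.141 2.909] [-0.1127 -0.5872  0.9319 -0.0832  0.3991  0.1209  0.3085 -0.1956 -0.2184] 0.03762219953327128
-1 0 [1.571 1.572 1.572 1.57  1.57  2.28 ] [-0.1127 -0.5872  0.9319 -0.0832  0.3991  0.1209  0.3085 -0.1956 -0.2184] 0.03762219953327128
-1 3.14 [1.571 1.57  1.57  1.572 1.571 1.9  ] [-0.1127 -0.5872  0.9319 -0.0832  0.3991  0.1209  0.3085 -0.1956 -0.2184] 0.03762219953327128
```

```bash
cat >> kin.py <<'E'
K=np.pi/2
M=[0,.2742,.588,0,.3917,.1141,.111,0,.3171]
lo=np.array([-3.08,-.75,.22,-1.43,0,-2.85]);hi=np.array([3.08,2.2,2.44,4.57,2.65,2.85])
def ik(p,r,seeds):
    best=None
    for s0 in seeds:
        f=lambda q:(lambda P,Q:np.r_[(P-p)*5,(Q.inv()*r).as_rotvec()])(*fk(q,M))
        s=least_squares(f,np.clip(s0,lo+.01,hi-.01),bounds=(lo,hi))
        if s.cost<1e-8: return s.x
    return None
def tool(zd,xd):
    z=np.array(zd,float);z/=np.linalg.norm(z);x=np.array(xd,float);x-=z*(x@z);x/=np.linalg.norm(x)
    return R.from_matrix(np.c_[x,np.cross(z,x),z])
E
python3 - <<'E'
from kin import *
np.set_printoptions(precision=2,suppress=True)
rng=np.random.default_rng(0)
seeds=[[0,.5,1.6,.8,1.4,1.2],[0,.5,1.6,1.5,1.4,0],[.5,.5,1.6,.5,1.4,2],[.5,.8,1.8,2,1,-1],[.5,.8,1.8,3,1,-1],[.8,.8,1.8,-.8,1.4,0]]+[lo+(hi-lo)*rng.random(6) for _ in range(10)]
ph=np.radians(20)
for psi in range(-120,151,15):
  for sx in(1,-1):
    a=np.radians(psi); z=np.array([np.cos(a)*np.cos(ph),np.sin(a)*np.cos(ph),-np.sin(ph)])
    r=tool(z,[0,0,sx]); g=np.array([.460,.404,.044]); q=ik(g+z*.0187,r,seeds)
    if q is None: continue
    R1=R.from_euler("z",q[0]);e=R1.apply([0,.111,.2742])+R1.apply(R.from_euler("y",q[1]).apply([0,0,.588]))
    w=g+z*.0187-z*.3171
    print(psi,sx,q,"elbow",e,"wrist",w,"forearm pitch",np.degrees(q[1]+q[2]))
# berth
for yaw in(0,np.pi):
    z=[-np.sin(ph),0,-np.cos(ph)]; r=tool(z,[np.cos(yaw),0,0]); q=ik(np.array([.533,.0888,.034])+np.array(z)*.0187,r,seeds); print("berth",yaw,q)
E
```

```text
-120 1 [ 0.7   1.33  0.69 -0.44  2.28 -1.99] elbow [0.37 0.45 0.42] wrist [0.6  0.65 0.15] forearm pitch 115.37666165377665
-120 -1 [ 0.7   1.33  0.69 -0.44  2.28  1.15] elbow [0.37 0.45 0.42] wrist [0.6  0.65 0.15] forearm pitch 115.37666165503671
-105 1 [ 0.77  1.29  0.79 -0.61  2.14 -2.13] elbow [0.33 0.47 0.44] wrist [0.53 0.67 0.15] forearm pitch 119.0238513757882
-105 -1 [ 0.77  1.29  0.79 -0.61  2.14  1.01] elbow [0.33 0.47 0.44] wrist [0.53 0.67 0.15] forearm pitch 119.02385142666259
-90 1 [ 0.84  1.25  0.92 -0.74  1.97 -2.21] elbow [0.29 0.49 0.46] wrist [0.46 0.68 0.15] forearm pitch 124.25505185928186
-90 -1 [ 0.84  1.25  0.92 -0.74  1.97  0.93] elbow [0.29 0.49 0.46] wrist [0.46 0.68 0.15] forearm pitch 124.25505185930089
-75 1 [ 0.91  1.2   1.08 -0.87  1.78 -2.24] elbow [0.25 0.5  0.49] wrist [0.39 0.67 0.15] forearm pitch 130.71596422261553
-75 -1 [ 0.91  1.2   1.08 -0.87  1.78  0.9 ] elbow [0.25 0.5  0.49] wrist [0.39 0.67 0.15] forearm pitch 130.71596422260447
-60 1 [ 0.96  1.15  1.26 -1.02  1.58 -2.22] elbow [0.22 0.5  0.51] wrist [0.32 0.65 0.15] forearm pitch 138.1
[... 2661 characters left out ...]
-1 [0.08 1.09 1.54 1.02 1.46 2.03] elbow [0.51 0.15 0.54] wrist [0.6  0.16 0.15] forearm pitch 151.14221215746153
135 1 [ 0.14  1.13  1.36  0.85  1.65 -1.06] elbow [0.51 0.18 0.53] wrist [0.66 0.21 0.15] forearm pitch 142.3059901169385
135 -1 [0.14 1.13 1.36 0.85 1.65 2.08] elbow [0.51 0.18 0.53] wrist [0.66 0.21 0.15] forearm pitch 142.3059901170541
150 1 [ 0.21  1.17  1.17  0.71  1.83 -1.05] elbow [0.51 0.22 0.5 ] wrist [0.7  0.26 0.15] forearm pitch 134.37373234492281
150 -1 [0.21 1.17 1.17 0.71 1.83 2.09] elbow [0.51 0.22 0.5 ] wrist [0.7  0.26 0.15] forearm pitch 134.3737323617601
berth 0 [-0.04  0.83  1.52 -0.01  1.14  1.54]
berth 3.141592653589793 [-0.04  0.83  1.52 -0.01  1.14 -1.6 ]
```

```bash
cat > pj.py <<'E'
from plan import *
import kin; from kin import tool,ik,fk
ph=np.radians(20)
JAR=np.array([.4605,.4038,.044])
zp=np.array([0,-np.cos(ph),-np.sin(ph)]); Rp=tool(zp,[0,0,-1])
gp=.0187
def check(wps,st=None,q=None):
    p,r=st or start(); q=np.array(bot.read_state()["joints"]) if q is None else q
    mx=np.zeros(6)
    for P,Q,g,n in wps:
        sl=Slerp([0,1],R.concatenate([r,Q]));p0=p
        for k in range(1,n+1):
            tp=p0+(np.array(P)-p0)*k/n; qn=ik(tp,sl(k/n),[q])
            if qn is None: print("IK fail",k,tp); return
            mx=np.maximum(mx,abs(qn-q)); q=qn
        p,r=np.array(P,float),Q; print(np.round(q,2),"maxstep",np.round(mx,2)); mx*=0
    return q
E
python3 - <<'E'
from pj import *
log()
w=[([.47,.36,.36],down(np.pi/4),.5,9),([.46,.50,.36],down(np.pi/2),.5,6),
   (JAR+zp*(gp-.13)+[0,.03,.12],tool([0,-np.cos(np.radians(30)),-.5],[0,0,-1]),.5,9),(JAR+zp*(gp-.13),Rp,.5,5),(JAR+zp*(gp-.13),Rp,.5,1)]
check(w); rows(w)
E
```

```text
11.03 [-0.162  0.345  1.605  0.786  1.406  1.194] [0.5344 0.2493 0.3519] [-2.358e+00 -2.000e-03 -9.000e-03] [ 0.2  0.2 -1.2] 0.5018448291561739 0.0
[0.47 0.35 1.31 0.   1.48 1.25] maxstep [0.07 0.01 0.04 0.09 0.02 0.01]
[0.66 0.49 1.08 0.   1.57 0.66] maxstep [0.04 0.03 0.05 0.   0.02 0.1 ]
[ 0.94  1.18  0.45 -0.76  2.3   0.65] maxstep [0.05 0.09 0.09 0.1  0.08 0.06]
[ 0.93  1.35  0.49 -0.82  2.26  0.73] maxstep [0.   0.04 0.02 0.01 0.01 0.02]
[ 0.93  1.35  0.49 -0.82  2.26  0.73] maxstep [0. 0. 0. 0. 0. 0.]
-0.73 -0.93 0.8 -0.471 -0.199 -0.479 0.5; -0.61 -1.05 0.74 -0.472 -0.2 -0.478 0.5; -0.5 -1.16 0.67 -0.471 -0.199 -0.479 0.5; -0.38 -1.24 0.58 -0.471 -0.2 -0.478 0.5; -0.25 -1.32 0.49 -0.472 -0.199 -0.479 0.5
-0.13 -1.36 0.39 -0.471 -0.2 -0.479 0.5; 0.01 -1.4 0.28 -0.471 -0.199 -0.478 0.5; 0.13 -1.41 0.15 -0.472 -0.199 -0.479 0.5; 0.25 -1.41 0.04 -0.471 -0.2 -0.478 0.5; 1.53 -1.77 0 0 0 -0.75 0.5
1.75 -1.55 0 0 0 -0.75 0.5; 1.94 -1.31 0 0 0 -0.75 0.5; 2.09 -1.05 0 0 0 -0.75 0.5; 2.21 -0.76 0 0 0 -0.75 0.5; 2.29 -0.47 0 0 0 -0.75 0.5
0.43 0.01 1.75 0 -0.667 0 0.5; 0.62 0 1.7 0 -0.666 0 0.5; 0.82 0.01 1.61 0 -0.667 0 0.5; 1 0 1.5 0 -0.667 0 0.5; 1.17 0.01 1.38 0 -0.666 0 0.5
1.32 0 1.23 0 -0.667 0 0.5; 1.46 0.01 1.07 0 -0.667 0 0.5; 1.56 0 0.89 0 -0.666 0 0.5; 1.67 0.01 0.71 0 -0.667 0 0.5; 1.78 0 1.72 0 -0.2 0 0.5
1.83 0 1.66 0 -0.2 0 0.5; 1.9 0 1.59 0 -0.2 0 0.5; 1.95 0 1.52 0 -0.2 0 0.5; 1.99 0 1.46 0 -0.2 0 0.5; 0 0 -0.01 0 0 0 0.5
```

{"name": "drive_tool", "arguments": {"series": "-0.75 -0.95 0.8 -0.47 -0.2 -0.48 0.5; -0.6 -1.05 0.75 -0.47 -0.2 -0.48 0.5; -0.5 -1.15 0.65 -0.47 -0.2 -0.48 0.5; -0.4 -1.25 0.6 -0.47 -0.2 -0.48 0.5; -0.25 -1.3 0.5 -0.47 -0.2 -0.48 0.5"}}

```text
clock: 11.65
eef_pos: [0.4978, 0.3118, 0.3569]
tcp_rot: [-2.796, -0.081, 0.438]
ft_force: [0.2, -0.3, 0.4]
width: 0.745
grip_force: 0.0
```

{"name": "drive_tool", "arguments": {"series": "-0.15 -1.35 0.4 -0.47 -0.2 -0.48 0.5; 0 -1.4 0.3 -0.47 -0.2 -0.48 0.5; 0.15 -1.4 0.15 -0.47 -0.2 -0.48 0.5; 0.25 -1.4 0.05 -0.47 -0.2 -0.48 0.5; 1.55 -1.75 0 0 0 -0.75 0.5"}}

```text
clock: 12.28
eef_pos: [0.4665, 0.3855, 0.3606]
tcp_rot: [-3.139, -0.003, 0.925]
ft_force: [0.7, 0.5, 0.0]
width: 0.752
grip_force: 0.0
```

{"name": "drive_tool", "arguments": {"series": "1.75 -1.55 0 0 0 -0.75 0.5; 1.95 -1.3 0 0 0 -0.75 0.5; 2.1 -1.05 0 0 0 -0.75 0.5; 2.2 -0.75 0 0 0 -0.75 0.5; 2.3 -0.45 0 0 0 -0.75 0.5"}}

```text
clock: 12.9
eef_pos: [0.4591, 0.5015, 0.3606]
tcp_rot: [-3.141, -0.004, 1.578]
ft_force: [0.1, -0.1, -0.2]
width: 0.753
grip_force: 0.0
```

{"name": "drive_tool", "arguments": {"series": "0.45 0 1.75 0 -0.67 0 0.5; 0.6 0 1.7 0 -0.67 0 0.5; 0.8 0 1.6 0 -0.67 0 0.5; 1 0 1.5 0 -0.67 0 0.5; 1.15 0 1.4 0 -0.67 0 0.5"}}

```text
clock: 13.52
eef_pos: [0.459, 0.5224, 0.2726]
tcp_rot: [3.142, 0.583, 1.574]
ft_force: [0.3, 0.1, -0.3]
width: 0.75
grip_force: 0.0
```

{"name": "drive_tool", "arguments": {"series": "1.3 0 1.25 0 -0.67 0 0.5; 1.45 0 1.05 0 -0.67 0 0.5; 1.55 0 0.9 0 -0.67 0 0.5; 1.65 0 0.7 0 -0.67 0 0.5; 0 0 0 0 0 0 0.5"}}

```text
clock: 14.15
eef_pos: [0.4568, 0.5379, 0.1943]
tcp_rot: [-3.121, 1.057, 1.594]
ft_force: [0.5, 0.3, -0.7]
width: 0.752
grip_force: 0.0
```

```bash
python3 - <<'E'
from pj import *
log()
n=np.array([0,0,.0])
w=[(JAR+zp*(gp-.10),Rp,.5,8),(JAR+zp*(gp-.10),Rp,.5,2),(JAR+zp*gp,Rp,.5,9),(JAR+zp*gp,Rp,.5,1)]
check(w); rows(w)
E
```

```text
14.15 [ 0.94   1.187  0.461 -0.756  2.296  0.656] [0.4568 0.5379 0.1943] [-3.121  1.057  1.594] [ 0.5  0.3 -0.7] 0.752130202361478 0.0
[ 0.91  1.32  0.61 -0.78  2.19  0.79] maxstep [0.   0.02 0.03 0.01 0.02 0.02]
[ 0.91  1.32  0.61 -0.78  2.19  0.79] maxstep [0. 0. 0. 0. 0. 0.]
[ 0.84  1.25  0.92 -0.74  1.97  0.93] maxstep [0.01 0.01 0.04 0.01 0.03 0.02]
[ 0.84  1.25  0.92 -0.74  1.97  0.93] maxstep [0. 0. 0. 0. 0. 0.]
0.98 0.06 1.38 0 -0.118 0.008 0.5; 1 0.05 1.36 0 -0.118 0.008 0.5; 1.04 0.06 1.34 0.001 -0.118 0.008 0.5; 1.06 0.05 1.32 0 -0.118 0.008 0.5; 1.09 0.05 1.29 0 -0.118 0.008 0.5
1.12 0.05 1.28 0 -0.118 0.009 0.5; 1.14 0.05 1.25 0.001 -0.119 0.008 0.5; 1.16 0.05 1.22 0 -0.118 0.008 0.5; 0 0 0 0 0 0 0.5; 0 0 0 0 0 0 0.5
0 0 1.11 0 0 0 0.5; 0 0 1.11 0 0 0 0.5; 0 0 1.11 0 0 0 0.5; 0 0 1.12 0 0 0 0.5; 0 0 1.11 0 0 0 0.5
0 0 1.11 0 0 0 0.5; 0 0 1.11 0 0 0 0.5; 0 0 1.11 0 0 0 0.5; 0 0 1.11 0 0 0 0.5; 0 0 0 0 0 0 0.5
```

{"name": "drive_tool", "arguments": {"series": "1 0.05 1.4 0 -0.12 0.01 0.5; 1 0.05 1.35 0 -0.12 0.01 0.5; 1.05 0.05 1.35 0 -0.12 0.01 0.5; 1.05 0.05 1.3 0 -0.12 0.01 0.5; 1.1 0.05 1.3 0 -0.12 0.01 0.5"}}

```text
clock: 14.78
eef_pos: [0.4623, 0.5009, 0.124]
tcp_rot: [3.13, 1.155, 1.557]
ft_force: [-0.6, -0.4, 0.3]
width: 0.754
grip_force: 0.0
```

{"name": "drive_tool", "arguments": {"series": "1.1 0.05 1.3 0 -0.12 0.01 0.5; 1.15 0.05 1.25 0 -0.12 0.01 0.5; 1.15 0.05 1.2 0 -0.12 0.01 0.5; 0 0 0 0 0 0 0.5; 0 0 0 0 0 0 0.5"}}

```text
clock: 15.4
eef_pos: [0.464, 0.4804, 0.0793]
tcp_rot: [3.112, 1.216, 1.538]
ft_force: [0.1, 0.4, 0.0]
width: 0.746
grip_force: 0.0
```

```bash
python3 - <<'E'
from pj import *
from cell import eyes
from h import *
log()
w=[(JAR+zp*gp,Rp,.5,9),(JAR+zp*gp,Rp,.5,1)]
rows(w)
a=[cv2.resize(cv2.convertScaleAbs(eyes.camera(n)["pixels"][y:y+130,x:x+130,::-1],alpha=1.3),None,fx=3,fy=3,interpolation=2) for n,x,y in(("scene",160,240),("top",130,150))]
cv2.imwrite("pics/j5.png",cv2.hconcat(a))
E
```

```text
15.4 [ 0.91   1.307  0.603 -0.786  2.193  0.79 ] [0.464  0.4804 0.0793] [3.112 1.216 1.538] [0.1 0.4 0. ] 0.7458838369843541 0.0
0.07 -0.04 1.14 -0.001 -0.003 -0.007 0.5; 0.07 -0.04 1.14 0 -0.004 -0.008 0.5; 0.07 -0.04 1.15 -0.001 -0.003 -0.007 0.5; 0.08 -0.03 1.14 -0.001 -0.004 -0.007 0.5; 0.07 -0.04 1.14 -0.001 -0.003 -0.007 0.5
0.07 -0.04 1.14 0 -0.004 -0.008 0.5; 0.08 -0.04 1.14 -0.001 -0.003 -0.007 0.5; 0.08 -0.04 1.15 -0.001 -0.003 -0.007 0.5; 0.07 -0.04 1.14 0 -0.004 -0.008 0.5; 0 0 0 0 0 0 0.5
```

View pics/j5.png

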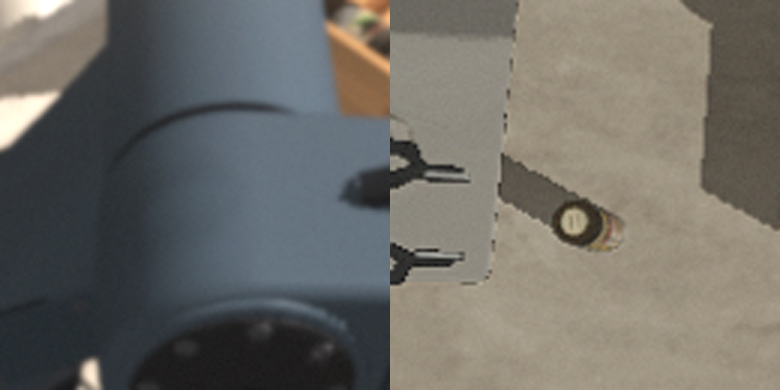

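The top view shows the jar cap at crop (576,222), with the open fingers at rows 173 and 260 straddling it. I'll go in and grip.

{"name": "drive_tool", "arguments": {"series": "0.1 -0.05 1.15 0 0 -0.01 0.5; 0.1 -0.05 1.15 0 0 -0.01 0.5; 0.1 -0.05 1.15 0 0 -0.01 0.5; 0.1 -0.05 1.15 0 0 -0.01 0.5; 0.1 -0.05 1.15 0 -0.01 -0.01 0.5"}}

```text
clock: 16.12
eef_pos: [0.4615, 0.4278, 0.0547]
tcp_rot: [3.135, 1.217, 1.563]
ft_force: [0.2, -0.6, -0.0]
width: 0.749
grip_force: 0.0
```

{"name": "drive_tool", "arguments": {"series": "0.05 -0.05 1.15 0 -0.01 0 0.5; 0.05 -0.05 1.15 0 0 -0.01 0.5; 0.05 0 1.15 0 -0.01 0 0.5; 0.05 0 1.1 0 0 0 0.5; 0 0 0 0 0 0 0.5"}}

```text
clock: 16.75
eef_pos: [0.4602, 0.3849, 0.0365]
tcp_rot: [-3.137, 1.223, 1.573]
ft_force: [0.2, -0.5, -0.9]
width: 0.752
grip_force: 0.0
```

{"name": "drive_tool", "arguments": {"series": "0 0 0 0 0 0 0.2; 0 0 0 0 0 0 -0.2; 0 0 0 0 0 0 -0.2; 0 0 0 0 0 0 -0.2; 0 0 0 0 0 0 -0.2", "squeeze": 40}}

```text
clock: 17.38
eef_pos: [0.4605, 0.3863, 0.0372]
tcp_rot: [3.139, 1.222, 1.568]
ft_force: [1.3, 1.9, 1.7]
width: 0.434
grip_force: 39.8
```

```bash
python3 - <<'E'
from pj import *
log()
p,r=start()
print("grasp pt",p-r.apply([0,0,gp]), "z",r.apply([0,0,1]),"cap in tool",r.inv().apply([0,0,1]))
E
```

```text
17.38 [ 0.843  1.249  0.92  -0.745  1.969  0.933] [0.4605 0.3863 0.0372] [3.139 1.222 1.568] [1.3 1.9 1.7] 0.4338745042371371 39.818803668022156
grasp pt [0.460516   0.40384289 0.04364636] z [-4.58538598e-04 -9.39669364e-01 -3.42083726e-01] cap in tool [-9.39669093e-01  8.48868738e-04 -3.42083726e-01]
```

```bash
cat >> pj.py <<'E'
yb=R.from_euler("z",YAW)
Rf=yb*tool([-np.sin(ph),0,-np.cos(ph)],[-1,0,0])
def bg(z,dx=0): return box(-.0139+dx,0,z)+Rf.apply([0,0,gp])
E
python3 - <<'E'
from pj import *
p,r=start()
sl=Slerp([0,1],R.concatenate([r,Rf]))
gA=JAR+[0,0,.05]; gB=np.array([.45,.36,.30]); gC=box(-.0139,0,.30)
w=[(gA+r.apply([0,0,gp]),r,-.5,4)]
def add(g0,g1,t0,t1,n):
    for k in range(1,n+1):
        Q=sl(t0+(t1-t0)*k/n); w.append((g0+(g1-g0)*k/n+Q.apply([0,0,gp]),Q,-.5,1))
add(gA,gB,0,.45,12); add(gB,gC,.45,1,13)
w+=[(bg(.30),Rf,-.5,1)]
import io,contextlib
f=io.StringIO()
with contextlib.redirect_stdout(f): q=check(w)
L=f.getvalue().splitlines(); print("\n".join(L[::4])); print(np.round(q,2))
rows(w)
E
```

```text
[ 0.84  1.18  0.94 -0.76  2.    0.9 ] maxstep [0.   0.02 0.01 0.   0.01 0.01]
[ 0.84  0.96  1.12 -0.71  1.82  0.66] maxstep [0.   0.05 0.04 0.01 0.04 0.07]
[ 0.8   0.76  1.24 -0.64  1.69  0.36] maxstep [0.01 0.05 0.02 0.02 0.03 0.08]
[ 0.74  0.58  1.28 -0.51  1.63  0.02] maxstep [0.02 0.04 0.   0.04 0.01 0.09]
[ 0.51  0.46  1.42 -0.35  1.45 -0.45] maxstep [0.06 0.02 0.02 0.05 0.03 0.13]
[ 0.25  0.42  1.44 -0.15  1.45 -0.99] maxstep [0.07 0.   0.   0.05 0.02 0.14]
[ 0.01  0.47  1.36 -0.03  1.6  -1.49] maxstep [0.05 0.02 0.03 0.02 0.05 0.12]
[-0.04  0.5   1.33 -0.01  1.66 -1.6 ]
-1.18 0 -0.43 0 0 0 -0.5; -1.19 0 -0.43 0 0 0 -0.5; -1.18 0 -0.43 0 0 0 -0.5; -1.18 0 -0.43 0 0 0 -0.5; -1.65 -0.04 -0.25 -0.154 0.261 -0.331 -0.5
-1.64 -0.13 -0.32 -0.154 0.261 -0.331 -0.5; -1.6 -0.21 -0.42 -0.155 0.261 -0.331 -0.5; -1.56 -0.31 -0.49 -0.154 0.261 -0.331 -0.5; -1.52 -0.38 -0.59 -0.154 0.261 -0.331 -0.5; -1.46 -0.46 -0.66 -0.154 0.261 -0.331 -0.5
-1.39 -0.52 -0.75 -0.154 0.261 -0.331 -0.5; -1.33 -0.59 -0.83 -0.154 0.261 -0.331 -0.5; -1.25 -0.64 -0.92 -0.154 0.261 -0.331 -0.5; -1.16 -0.7 -0.99 -0.155 0.261 -0.331 -0.5; -1.08 -0.73 -1.06 -0.154 0.261 -0.331 -0.5
-0.97 -0.77 -1.14 -0.154 0.261 -0.331 -0.5; -1.51 -0.74 1.25 -0.174 0.294 -0.374 -0.5; -1.5 -0.88 1.13 -0.174 0.295 -0.373 -0.5; -1.5 -1.01 1.02 -0.174 0.294 -0.374 -0.5; -1.48 -1.15 0.91 -0.174 0.294 -0.373 -0.5
-1.44 -1.28 0.79 -0.174 0.295 -0.374 -0.5; -1.38 -1.39 0.67 -0.173 0.294 -0.373 -0.5; -1.32 -1.51 0.55 -0.174 0.295 -0.374 -0.5; -1.23 -1.62 0.43 -0.174 0.294 -0.373 -0.5; -1.15 -1.71 0.31 -0.174 0.294 -0.374 -0.5
-1.04 -1.79 0.2 -0.174 0.295 -0.373 -0.5; -0.92 -1.87 0.08 -0.174 0.294 -0.374 -0.5; -0.8 -1.93 -0.03 -0.174 0.295 -0.373 -0.5; -0.66 -1.99 -0.13 -0.174 0.294 -0.373 -0.5; 0 0 0 0 0 0 -0.5
```

{"name": "drive_tool", "arguments": {"series": "-1.2 0 -0.45 0 0 0 -0.5; -1.2 0 -0.45 0 0 0 -0.5; -1.2 0 -0.4 0 0 0 -0.5; -1.2 0 -0.45 0 0 0 -0.5; -1.65 -0.05 -0.25 -0.15 0.26 -0.33 -0.5"}}

```text
clock: 18.0
eef_pos: [0.4597, 0.3824, 0.1038]
tcp_rot: [-3.021, 1.172, 1.727]
ft_force: [-0.3, -0.2, -1.4]
width: 0.44
grip_force: 39.9
```

{"name": "drive_tool", "arguments": {"series": "-1.65 -0.15 -0.3 -0.15 0.26 -0.33 -0.5; -1.6 -0.2 -0.4 -0.16 0.26 -0.33 -0.5; -1.55 -0.3 -0.5 -0.15 0.26 -0.33 -0.5; -1.5 -0.4 -0.6 -0.16 0.26 -0.33 -0.5; -1.45 -0.45 -0.65 -0.15 0.26 -0.33 -0.5"}}

```text
clock: 18.62
eef_pos: [0.4565, 0.3665, 0.1871]
tcp_rot: [-2.782, 0.877, 2.161]
ft_force: [0.5, 0.1, -0.6]
width: 0.437
grip_force: 39.9
```

{"name": "drive_tool", "arguments": {"series": "-1.4 -0.5 -0.75 -0.15 0.26 -0.33 -0.5; -1.35 -0.6 -0.85 -0.16 0.26 -0.33 -0.5; -1.25 -0.65 -0.9 -0.15 0.26 -0.33 -0.5; -1.15 -0.7 -1 -0.15 0.26 -0.33 -0.5; -1.1 -0.75 -1.05 -0.16 0.26 -0.33 -0.5"}}

```text
clock: 19.25
eef_pos: [0.452, 0.3513, 0.2698]
tcp_rot: [-2.754, 0.559, 2.406]
ft_force: [0.4, 0.0, -1.1]
width: 0.44
grip_force: 39.9
```

{"name": "drive_tool", "arguments": {"series": "-0.95 -0.75 -1.15 -0.15 0.26 -0.34 -0.5; -1.5 -0.75 1.25 -0.17 0.29 -0.37 -0.5; -1.5 -0.9 1.15 -0.17 0.3 -0.37 -0.5; -1.5 -1 1 -0.18 0.29 -0.38 -0.5; -1.5 -1.15 0.9 -0.17 0.3 -0.37 -0.5"}}

```text
clock: 19.88
eef_pos: [0.4745, 0.2682, 0.2842]
tcp_rot: [-2.816, 0.21, 2.633]
ft_force: [-0.2, 0.7, -0.9]
width: 0.44
grip_force: 40.0
```

{"name": "drive_tool", "arguments": {"series": "-1.45 -1.3 0.8 -0.18 0.29 -0.38 -0.5; -1.4 -1.4 0.65 -0.17 0.3 -0.37 -0.5; -1.3 -1.5 0.55 -0.17 0.29 -0.37 -0.5; -1.25 -1.6 0.45 -0.18 0.3 -0.38 -0.5; -1.15 -1.7 0.3 -0.17 0.29 -0.37 -0.5"}}

```text
clock: 20.5
eef_pos: [0.5029, 0.1681, 0.2836]
tcp_rot: [-2.958, -0.122, 2.883]
ft_force: [-0.2, 0.2, -0.7]
width: 0.434
grip_force: 40.0
```

{"name": "drive_tool", "arguments": {"series": "-1.05 -1.8 0.2 -0.17 0.3 -0.37 -0.5; -0.9 -1.85 0.1 -0.17 0.29 -0.37 -0.5; -0.8 -1.95 -0.05 -0.18 0.3 -0.38 -0.5; -0.65 -2 -0.15 -0.17 0.29 -0.37 -0.5; 0 0 0 0 0 0 -0.5"}}

```text
clock: 21.12
eef_pos: [0.5256, 0.0862, 0.2839]
tcp_rot: [-3.136, -0.351, 3.123]
ft_force: [-0.5, 1.0, -1.1]
width: 0.437
grip_force: 40.1
```

```bash
python3 - <<'E'
from pj import *
log()
w=[(bg(.15),Rf,-.5,9),(bg(.15),Rf,-.5,1)]
print(start()[0]-bg(.3),(Rf.inv()*start()[1]).as_rotvec())
check(w);rows(w)
E
```

```text
21.12 [-0.04   0.497  1.329 -0.013  1.666 -1.592] [0.5256 0.0862 0.2839] [-3.136 -0.351  3.123] [-0.5  1.  -1.1] 0.43734521071432353 40.06911814212799
[-0.00041911 -0.00284361  0.00149048] [0.00320156 0.00189169 0.0070023 ]
[-0.04  0.66  1.48 -0.01  1.35 -1.59] maxstep [0.   0.02 0.02 0.   0.04 0.  ]
[-0.04  0.66  1.48 -0.01  1.35 -1.59] maxstep [0. 0. 0. 0. 0. 0.]
-0.58 0.04 1.58 -0.002 -0.001 -0.004 -0.5; -0.58 0.04 1.58 -0.002 -0.001 -0.005 -0.5; -0.59 0.04 1.58 -0.002 -0.002 -0.004 -0.5; -0.58 0.04 1.58 -0.002 -0.001 -0.005 -0.5; -0.58 0.03 1.58 -0.002 -0.001 -0.004 -0.5
-0.58 0.04 1.58 -0.002 -0.001 -0.005 -0.5; -0.58 0.03 1.58 -0.002 -0.001 -0.004 -0.5; -0.58 0.04 1.58 -0.002 -0.002 -0.005 -0.5; -0.58 0.03 1.58 -0.002 -0.001 -0.004 -0.5; 0 0 0 0 0 0 -0.5
```

{"name": "drive_tool", "arguments": {"series": "-0.6 0.05 1.6 -0.01 0 -0.01 -0.5; -0.6 0.05 1.6 0 0 -0.01 -0.5; -0.55 0.05 1.55 -0.01 0 -0.01 -0.5; -0.6 0.05 1.6 0 -0.01 0 -0.5; -0.55 0.05 1.55 0 0 -0.01 -0.5"}}

```text
clock: 21.75
eef_pos: [0.5247, 0.0912, 0.1983]
tcp_rot: [3.14, -0.35, 3.135]
ft_force: [0.2, 0.1, -1.2]
width: 0.436
grip_force: 40.1
```

{"name": "drive_tool", "arguments": {"series": "-0.6 0.05 1.6 0 0 0 -0.5; -0.6 0 1.6 0 0 0 -0.5; -0.55 0 1.55 0 0 0 -0.5; -0.6 0 1.6 0 0 0 -0.5; 0 0 0 0 0 0 -0.5"}}

```text
clock: 22.38
eef_pos: [0.5247, 0.0913, 0.1306]
tcp_rot: [3.14, -0.352, 3.134]
ft_force: [0.7, 0.8, -1.5]
width: 0.436
grip_force: 40.1
```

```bash
python3 - <<'E'
from pj import *
from h import *
from cell import eyes
log()
print(start()[0]-bg(.15),(Rf.inv()*start()[1]).as_rotvec())
w=[(bg(.06),Rf,-.5,6),(bg(.038),Rf,-.5,3),(bg(.038),Rf,-.5,1)]
check(w);rows(w)
a=eyes.camera("scene")["pixels"][130:290,230:380,::-1]
cv2.imwrite("pics/b6.png",cv2.resize(a,None,fx=4,fy=3.75,interpolation=2))
E
```

```text
22.38 [-0.033  0.666  1.478 -0.007  1.35  -1.593] [0.5247 0.0913 0.1306] [ 3.14  -0.352  3.134] [ 0.7  0.8 -1.5] 0.4361379549805692 40.14557898044586
[-0.00135004  0.00226307 -0.00184916] [-0.00037784  0.00307562 -0.00322961]
[-0.04  0.79  1.52 -0.01  1.18 -1.59] maxstep [0.   0.02 0.01 0.   0.03 0.  ]
[-0.04  0.82  1.52 -0.01  1.14 -1.59] maxstep [0.   0.01 0.   0.   0.01 0.  ]
[-0.04  0.82  1.52 -0.01  1.14 -1.59] maxstep [0. 0. 0. 0. 0. 0.]
-0.53 -0.04 1.37 0 -0.003 0.003 -0.5; -0.53 -0.04 1.37 0.001 -0.003 0.003 -0.5; -0.52 -0.04 1.37 0 -0.003 0.003 -0.5; -0.53 -0.04 1.38 0 -0.003 0.003 -0.5; -0.52 -0.03 1.37 0.001 -0.003 0.003 -0.5
-0.53 -0.04 1.37 0 -0.003 0.004 -0.5; -0.25 0 0.69 0 0 0 -0.5; -0.25 0 0.69 0 0 0 -0.5; -0.25 0 0.69 0 0 0 -0.5; 0 0 0 0 0 0 -0.5
```

{"name": "drive_tool", "arguments": {"series": "-0.5 -0.05 1.4 0 0 0 -0.5; -0.5 -0.05 1.35 0 0 0.01 -0.5; -0.55 -0.05 1.35 0 -0.01 0 -0.5; -0.5 -0.05 1.4 0 0 0.01 -0.5; -0.5 0 1.4 0 -0.01 0 -0.5"}}

```text
clock: 23.05
eef_pos: [0.526, 0.0893, 0.0573]
tcp_rot: [3.141, -0.346, 3.13]
ft_force: [-0.5, -0.1, -1.4]
width: 0.437
grip_force: 40.2
```

{"name": "drive_tool", "arguments": {"series": "-0.5 0 1.35 0 0 0 -0.5; -0.25 0 0.7 0 0 0 -0.5; -0.25 0 0.7 0 0 0 -0.5; 0 0 0 0 0 0 -0.5; 0 0 0 0 0 0 -0.5"}}

```text
clock: 23.68
eef_pos: [0.5266, 0.0894, 0.0296]
tcp_rot: [3.141, -0.345, 3.13]
ft_force: [0.7, -0.1, -1.0]
width: 0.434
grip_force: 40.2
```

```bash
python3 - <<'E'
from pj import *
log()
print(start()[0]-bg(.045),(Rf.inv()*start()[1]).as_rotvec())
w=[(bg(.0325),Rf,-.5,4),(bg(.0325),Rf,-.5,1)]
rows(w)
E
```

```text
23.68 [-0.036  0.808  1.524 -0.009  1.155 -1.591] [0.5266 0.0894 0.0296] [ 3.141 -0.345  3.13 ] [ 0.7 -0.1 -1. ] 0.4338251406310645 40.15829265117645
[0.00054504 0.0003673  0.00213069] [-0.00021525 -0.00451773  0.0001157 ]
-0.11 -0.01 0.35 0 0.006 0 -0.5; -0.11 -0.01 0.35 0.001 0.007 0 -0.5; -0.11 -0.01 0.35 0 0.006 0 -0.5; -0.12 -0.01 0.34 0 0.007 -0.001 -0.5; 0 0 0 0 0 0 -0.5
```

{"name": "drive_tool", "arguments": {"series": "-0.1 0 0.35 0 0.01 0 -0.5; -0.1 0 0.35 0 0.01 0 -0.5; -0.1 0 0.3 0 0 0 -0.5; -0.1 0 0.2 0 0 0 -0.5; 0 0 0 0 0 0 -0.5"}}

```text
clock: 24.3
eef_pos: [0.5257, 0.0891, 0.0166]
tcp_rot: [-3.141, -0.349, 3.13]
ft_force: [0.3, -0.8, 0.4]
width: 0.439
grip_force: 40.2
```

```bash
python3 - <<'E'
from pj import *
log()
p,r=start(); print(p-bg(.032))
E
```

```text
24.3 [-0.036  0.829  1.525 -0.01   1.138 -1.59 ] [0.5257 0.0891 0.0166] [-3.141 -0.349  3.13 ] [ 0.3 -0.8  0.4] 0.43913876445712513 40.22934436798096
[-0.00032923  0.00010461  0.00219637]
```

{"name": "drive_tool", "arguments": {"series": "-0.03 0 0.1 0 0 0 -0.5; 0 0 0 0 0 0 -0.5; -0.03 0 0.1 0 0 0 -0.5; 0 0 0 0 0 0 -0.5; 0 0 0 0 0 0 -0.5"}}

```text
clock: 24.92
eef_pos: [0.5257, 0.0889, 0.0162]
tcp_rot: [-3.141, -0.349, 3.131]
ft_force: [-1.7, -1.5, 9.8]
width: 0.439
grip_force: 41.9
```

{"name": "drive_tool", "arguments": {"series": "0 0 0 0 0 0 0; 0 0 0 0 0 0 0.1; 0 0 0 0 0 0 0.2; 0 0 0 0 0 0 0.3; 0 0 0 0 0 0 0.3"}}

```text
clock: 25.55
eef_pos: [0.5258, 0.0894, 0.0144]
tcp_rot: [3.141, -0.349, 3.13]
ft_force: [0.1, -0.0, 0.9]
width: 0.651
grip_force: 0.0
```

```bash
python3 - <<'E'
from pj import *
log()
p,r=start()
w=[(p+[0,0,.02],r,.3,4),(p+[0,0,.29],r,.3,11)]
check(w);rows(w)
E
```

```text
25.55 [-0.036  0.832  1.525 -0.009  1.133 -1.59 ] [0.5258 0.0894 0.0144] [ 3.141 -0.349  3.13 ] [ 0.1 -0.   0.9] 0.6508409974728246 0.0
[-0.04  0.8   1.52 -0.01  1.17 -1.59] maxstep [0.   0.01 0.   0.   0.01 0.  ]
[-0.04  0.48  1.3  -0.01  1.71 -1.6 ] maxstep [0.   0.04 0.03 0.   0.05 0.  ]
0.17 0 -0.47 0 0 0 0.3; 0.17 0 -0.47 0 0 0 0.3; 0.17 0 -0.47 0 0 0 0.3; 0.17 0 -0.47 0 0 0 0.3; 0.84 0 -2.31 0 0 0 0.3
0.84 0 -2.3 0 0 0 0.3; 0.84 0 -2.31 0 0 0 0.3; 0.84 0 -2.31 0 0 0 0.3; 0.84 0 -2.3 0 0 0 0.3; 0.84 0 -2.31 0 0 0 0.3
0.84 0 -2.31 0 0 0 0.3; 0.84 0.01 -2.3 0 0 0 0.3; 0.84 0 -2.31 0 0 0 0.3; 0.84 0 -2.31 0 0 0 0.3; 0.84 0 -2.3 0 0 0 0.3
```

{"name": "drive_tool", "arguments": {"series": "0.17 0 -0.47 0 0 0 0.3; 0.17 0 -0.47 0 0 0 0.3; 0.17 0 -0.47 0 0 0 0.3; 0.17 0 -0.47 0 0 0 0.3; 0.84 0 -2.3 0 0 0 0.3"}}

```text
clock: 26.18
eef_pos: [0.5246, 0.0894, 0.0586]
tcp_rot: [3.141, -0.352, 3.13]
ft_force: [0.2, 0.6, 0.1]
width: 0.652
grip_force: 0.0
```

{"name": "drive_tool", "arguments": {"series": "0.84 0 -2.3 0 0 0 0.3; 0.84 0 -2.3 0 0 0 0.3; 0.84 0 -2.3 0 0 0 0.3; 0.84 0 -2.3 0 0 0 0.3; 0.84 0 -2.3 0 0 0 0.3"}}

```text
clock: 26.8
eef_pos: [0.5254, 0.0894, 0.1825]
tcp_rot: [3.141, -0.349, 3.13]
ft_force: [-0.1, -0.5, 0.4]
width: 0.65
grip_force: 0.0
```

{"name": "drive_tool", "arguments": {"series": "0.84 0 -2.3 0 0 0 0.3; 0.84 0 -2.3 0 0 0 0.3; 0.84 0 -2.3 0 0 0 0.3; 0.84 0 -2.3 0 0 0 0.3; 0.84 0 -2.3 0 0 0 0.3"}}

```text
clock: 27.42
eef_pos: [0.5251, 0.0893, 0.3049]
tcp_rot: [3.141, -0.349, 3.13]
ft_force: [0.3, 0.1, -0.6]
width: 0.648
grip_force: 0.0
```

```bash
python3 - <<'E'
from pj import *
from h import *
from cell import eyes
log()
a=eyes.camera("scene")["pixels"][100:300,220:400,::-1]
cv2.imwrite("pics/b7.png",cv2.resize(a,None,fx=3,fy=3,interpolation=2))
E
```

```text
27.43 [-0.036  0.478  1.303 -0.008  1.709 -1.596] [0.5251 0.0893 0.3049] [ 3.141 -0.349  3.13 ] [ 0.3  0.1 -0.6] 0.6479719770209783 0.0
```

View pics/b7.png

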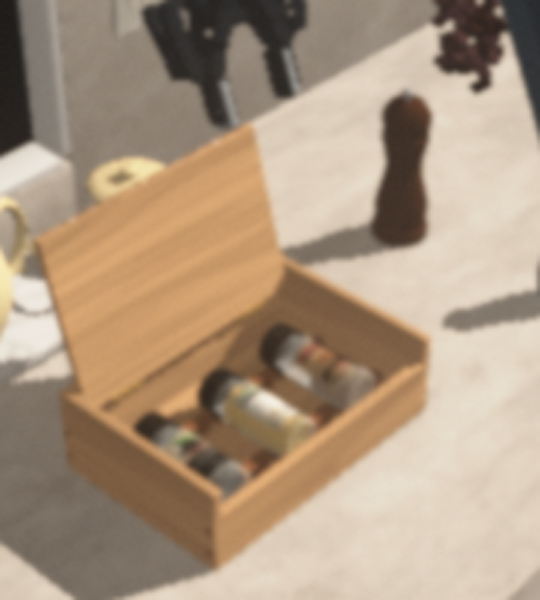

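The jar lies in the middle cradle (crop 255,410), cap toward the hinge like its neighbours, and the flap is still leaning open. Next I'll bring the hand over the knob.

```bash
cat >> pj.py <<'E'
Rd=down(np.pi+YAW)
H=box(.07,0,.062);L=np.hypot(.027,.132);al=np.arctan2(27,132)
def knob(th): 
    a=th+al; return H+yb.apply([-L*np.cos(a),0,L*np.sin(a)])
E
python3 - <<'E'
from pj import *
k=knob(1.83)+yb.apply([.002,0,0]); print(k)
w=[([k[0],k[1],.31],Rd,.3,7),([k[0],k[1],k[2]+.03],Rd,.3,6),([k[0],k[1],k[2]-.024],Rd,.3,6),([k[0],k[1],k[2]-.024],Rd,.3,1)]
check(w);rows(w)
E
```

```text
[0.67822311 0.08734879 0.18267007]
[-0.03  0.53  1.15 -0.    1.47 -1.59] maxstep [0.   0.01 0.03 0.   0.04 0.  ]
[-0.03  0.61  1.27 -0.    1.26 -1.59] maxstep [0.   0.01 0.02 0.   0.03 0.  ]
[-0.03  0.66  1.32 -0.    1.16 -1.59] maxstep [0.   0.01 0.01 0.   0.02 0.  ]
[-0.03  0.66  1.32 -0.    1.16 -1.59] maxstep [0. 0. 0. 0. 0. 0.]
-2.03 0 -0.75 0 -0.281 0 0.3; -2.07 -0.01 -0.65 0 -0.28 0 0.3; -2.09 0 -0.56 0 -0.281 0 0.3; -2.12 -0.01 -0.44 0 -0.28 0 0.3; -2.14 0 -0.35 0 -0.281 0 0.3
-2.15 -0.01 -0.23 0 -0.28 -0.001 0.3; -2.16 0 -0.14 0 -0.281 0 0.3; 0 0 1.62 0 0 0 0.3; 0 0 1.63 0 0 0 0.3; 0 0 1.62 0 0 0 0.3
0 0 1.62 0 0 0 0.3; 0 0 1.62 0 0 0 0.3; 0 0 1.63 0 0 0 0.3; 0 0 0.9 0 0 0 0.3; 0 0 0.9 0 0 0 0.3
0 0 0.9 0 0 0 0.3; 0 0 0.9 0 0 0 0.3; 0 0 0.9 0 0 0 0.3; 0 0 0.9 0 0 0 0.3; 0 0 0 0 0 0 0.3
```

{"name": "drive_tool", "arguments": {"series": "-2.05 0 -0.75 0 -0.28 0 0.3; -2.05 0 -0.65 0 -0.28 0 0.3; -2.1 0 -0.55 0 -0.28 0 0.3; -2.1 0 -0.45 0 -0.28 0 0.3; -2.15 0 -0.35 0 -0.28 0 0.3"}}

```text
clock: 28.1
eef_pos: [0.6352, 0.0881, 0.3042]
tcp_rot: [3.141, -0.102, 3.13]
ft_force: [-0.4, 0.4, 0.8]
width: 0.653
grip_force: 0.0
```

{"name": "drive_tool", "arguments": {"series": "-2.15 0 -0.25 0 -0.28 0 0.3; -2.15 0 -0.15 0 -0.28 0 0.3; 0 0 1.6 0 0 0 0.3; 0 0 1.6 0 0 0 0.3; 0 0 0 0 0 0 0.3"}}

```text
clock: 28.72
eef_pos: [0.6747, 0.0877, 0.2699]
tcp_rot: [3.141, -0.013, 3.13]
ft_force: [0.3, 0.6, 0.5]
width: 0.648
grip_force: 0.0
```

```bash
python3 - <<'E'
from pj import *
log()
k=knob(1.83)+yb.apply([.002,0,0])
w=[([k[0],k[1],k[2]+.03],Rd,.3,4),([k[0],k[1],k[2]-.024],Rd,.3,5),([k[0],k[1],k[2]-.024],Rd,.3,1)]
rows(w)
E
```

```text
28.73 [-0.035  0.559  1.2    0.     1.395 -1.594] [0.6747 0.0877 0.2699] [ 3.141 -0.013  3.13 ] [0.3 0.6 0.5] 0.648273144306246 0.0
-0.11 -0.01 1.43 0 -0.019 0 0.3; -0.1 -0.01 1.43 0.001 -0.019 -0.001 0.3; -0.1 0 1.43 0 -0.019 0 0.3; -0.09 -0.01 1.43 0.001 -0.018 -0.001 0.3; 0 0 1.08 0 0 0 0.3
0 0 1.08 0 0 0 0.3; 0 0 1.08 0 0 0 0.3; 0 0 1.08 0 0 0 0.3; 0 0 1.08 0 0 0 0.3; 0 0 0 0 0 0 0.3
```

{"name": "drive_tool", "arguments": {"series": "-0.1 0 1.4 0 -0.02 0 0.3; -0.1 0 1.45 0 -0.02 0 0.3; -0.1 0 1.45 0 -0.02 0 0.3; -0.1 0 1.4 0 -0.02 0 0.3; 0 0 1.1 0 0 0 0.3"}}

```text
clock: 29.35
eef_pos: [0.6804, 0.0876, 0.2038]
tcp_rot: [3.141, 0.006, 3.13]
ft_force: [0.4, -0.3, -0.8]
width: 0.646
grip_force: 0.0
```

{"name": "drive_tool", "arguments": {"series": "0 0 1.1 0 0 0 0.3; 0 0 1.1 0 0 0 0.3; 0 0 1.1 0 0 0 0.3; 0 0 1.1 0 0 0 0.3; 0 0 0 0 0 0 0", "squeeze": 25}}

```text
clock: 29.98
eef_pos: [0.6802, 0.0876, 0.1597]
tcp_rot: [3.141, 0.005, 3.13]
ft_force: [0.0, -0.9, -1.0]
width: 0.504
grip_force: 0.0
```

{"name": "drive_tool", "arguments": {"series": "0 0 0 0 0 0 -0.3; 0 0 0 0 0 0 -0.6; 0 0 0 0 0 0 -1; 0 0 0 0 0 0 -1; 0 0 0 0 0 0 -1"}}

```text
clock: 30.6
eef_pos: [0.6815, 0.0873, 0.1617]
tcp_rot: [-3.141, 0.008, 3.13]
ft_force: [-0.1, -1.2, 2.9]
width: 0.277
grip_force: 24.9
```

```bash
python3 - <<'E'
from pj import *
log()
r=Rd; p0=np.array([.6804,.0875,.1600])
w=[];k0=knob(1.83)
for th in np.r_[np.linspace(1.83,.3,26)[1:],np.linspace(.3,0,9)[1:]]:
    up=.002*np.clip((1.2-th)/.8,0,1)
    w.append((p0+knob(th)-k0+[0,0,up],r,-1,1))
rows(w,(p0,r)); print(w[-1][0])
E
```

```text
30.6 [-0.035  0.66   1.317 -0.     1.156 -1.594] [0.6815 0.0873 0.1617] [-3.141  0.008  3.13 ] [-0.1 -1.2  2.9] 0.2773998711725381 24.89930033683777
0.75 0 -0.34 0 0 0 -1; 0.77 0 -0.3 0 0 0 -1; 0.78 0 -0.25 0 0 0 -1; 0.8 0 -0.2 0 0 0 -1; 0.81 0 -0.15 0 0 0 -1
0.82 0 -0.11 0 0 0 -1; 0.82 0 -0.05 0 0 0 -1; 0.83 0 0 0 0 0 -1; 0.82 0 0.05 0 0 0 -1; 0.82 0 0.1 0 0 0 -1
0.81 0 0.14 0 0 0 -1; 0.8 0 0.18 0 0 0 -1; 0.79 0 0.23 0 0 0 -1; 0.77 0 0.28 0 0 0 -1; 0.75 0 0.32 0 0 0 -1
0.73 0 0.38 0 0 0 -1; 0.7 0 0.41 0 0 0 -1; 0.68 0 0.46 0 0 0 -1; 0.64 0 0.49 0 0 0 -1; 0.61 0 0.54 0 0 0 -1
0.58 0 0.57 0 0 0 -1; 0.54 0 0.61 0 0 0 -1; 0.51 0 0.64 0 0 0 -1; 0.46 0 0.68 0 0 0 -1; 0.42 0 0.71 0 0 0 -1
0.23 0 0.44 0 0 0 -1; 0.22 0 0.46 0 0 0 -1; 0.2 0 0.46 0 0 0 -1; 0.18 0 0.47 0 0 0 -1; 0.17 0 0.48 0 0 0 -1
0.14 0 0.49 0 0 0 -1; 0.13 0 0.48 0 0 0 -1; 0.11 0 0.5 0 0 0 -1; 0 0 0 0 0 0 -1; 0 0 0 0 0 0 -1
[0.48848052 0.0896112  0.06832993]
```

{"name": "drive_tool", "arguments": {"series": "0 0 0 0 0 0 -1; 0 0 0 0 0 0 -1; 0 0 0 0 0 0 -1; 0 0 0 0 0 0 -1; 0 0 0 0 0 0 -1", "squeeze": 50}}

```text
clock: 31.22
eef_pos: [0.6815, 0.0873, 0.1619]
tcp_rot: [-3.141, 0.009, 3.13]
ft_force: [-0.1, -2.5, 5.9]
width: 0.263
grip_force: 48.9
```

{"name": "drive_tool", "arguments": {"series": "0.75 0 -0.34 0 0 0 -1; 0.77 0 -0.3 0 0 0 -1; 0.78 0 -0.25 0 0 0 -1; 0.8 0 -0.2 0 0 0 -1; 0 0 0 0 0 0 -1"}}

```text
clock: 31.85
eef_pos: [0.6485, 0.0876, 0.1719]
tcp_rot: [-3.14, 0.005, 3.132]
ft_force: [0.3, -3.8, 2.3]
width: 0.258
grip_force: 48.8
```

{"name": "drive_tool", "arguments": {"series": "-0.8 0 0.2 0 0 0 -1; -0.78 0 0.25 0 0 0 -1; -0.77 0 0.3 0 0 0 -1; -0.7 0 0.34 0 0 0 -1; 0 0 0 0 0 0 -0.3"}}

```text
clock: 32.48
eef_pos: [0.6801, 0.0888, 0.1606]
tcp_rot: [3.138, 0.005, 3.128]
ft_force: [0.3, 0.0, -0.6]
width: 0.35
grip_force: 0.0
```

{"name": "drive_tool", "arguments": {"series": "0.1 0 0.1 0 0 0 -0.1; 0.1 0 0.2 0 0 0 -0.1; 0 0 0.2 0 0 0 -0.1; 0 0 0 0 0 0 -0.1; 0 0 0 0 0 0 -0.6"}}

```text
clock: 33.1
eef_pos: [0.6786, 0.0873, 0.1562]
tcp_rot: [-3.141, 0.007, 3.13]
ft_force: [-3.3, 1.9, -2.0]
width: 0.276
grip_force: 49.1
```

{"name": "drive_tool", "arguments": {"series": "0 0 0 0 0 0 -1; 0 0 0 0 0 0 -1; 0 0 0 0 0 0 -1; 0 0 0 0 0 0 -1; 0 0 0 0 0 0 -1"}}

```text
clock: 33.72
eef_pos: [0.6786, 0.0874, 0.1562]
tcp_rot: [-3.141, 0.007, 3.13]
ft_force: [-1.5, -2.0, 1.3]
width: 0.267
grip_force: 49.2
```

{"name": "drive_tool", "arguments": {"series": "0.75 0 -0.34 0 0 0 -1; 0.77 0 -0.3 0 0 0 -1; 0.78 0 -0.25 0 0 0 -1; 0.8 0 -0.2 0 0 0 -1; 0 0 0 0 0 0 -1"}}

```text
clock: 34.35
eef_pos: [0.6456, 0.0876, 0.1662]
tcp_rot: [-3.141, 0.004, 3.132]
ft_force: [-0.0, -3.6, -5.7]
width: 0.266
grip_force: 49.2
```

{"name": "drive_tool", "arguments": {"series": "0.81 0 -0.1 0 0 0 -1; 0.82 0 -0.07 0 0 0 -1; 0.82 0 -0.03 0 0 0 -1; 0.83 0 0.02 0 0 0 -1; 0.82 0 0.05 0 0 0 -1"}}

```text
clock: 34.98
eef_pos: [0.6067, 0.0881, 0.1685]
tcp_rot: [-3.141, 0.009, 3.131]
ft_force: [1.8, -5.7, -2.0]
width: 0.259
grip_force: 49.1
```

{"name": "drive_tool", "arguments": {"series": "0.82 -0.02 0.13 0 0 0 -1; 0.81 -0.02 0.18 0 0 0 -1; 0.8 -0.02 0.22 0 0 0 -1; 0.79 0 0.26 0 0 0 -1; 0 0 0 0 0 0 -1"}}

```text
clock: 35.6
eef_pos: [0.5746, 0.0884, 0.1614]
tcp_rot: [3.141, 0.01, 3.129]
ft_force: [-0.1, -4.1, 7.4]
width: 0.258
grip_force: 62.1
```

```bash
python3 - <<'E'
from pj import *
p=start()[0]; p0=np.array([.5746,.0882,.1608]); th0=1.034;k0=knob(th0);o0=p0-k0; print(o0)
w=[]
for th in np.r_[np.linspace(th0,.3,13)[1:],np.linspace(.3,0,9)[1:]]:
    f=np.clip((1.0-th)/.7,0,1)
    w.append((knob(th)+o0+[0,0,(-.0215-o0[2])*f],Rd,-1,1))
rows(w,(p0,Rd)); print(w[11][0],w[-1][0])
E
```

```text
[ 0.00260196 -0.00031731 -0.02844179]
0.77 0 0.27 0 0 0 -1; 0.75 0 0.28 0 0 0 -1; 0.73 0 0.32 0 0 0 -1; 0.7 0 0.37 0 0 0 -1; 0.68 0 0.41 0 0 0 -1
0.64 0 0.46 0 0 0 -1; 0.61 0 0.49 0 0 0 -1; 0.58 0 0.52 0 0 0 -1; 0.54 0 0.57 0 0 0 -1; 0.5 0 0.59 0 0 0 -1
0.46 0 0.62 0 0 0 -1; 0.42 0 0.65 0 0 0 -1; 0.24 0 0.45 0 0 0 -1; 0.21 0 0.45 0 0 0 -1; 0.21 0 0.47 0 0 0 -1
0.18 0 0.47 0 0 0 -1; 0.16 0 0.48 0 0 0 -1; 0.15 0 0.48 0 0 0 -1; 0.13 0 0.49 0 0 0 -1; 0.11 0 0.49 0 0 0 -1
[0.5007795  0.08901206 0.10530275] [0.48690571 0.08916468 0.0675    ]
```

{"name": "drive_tool", "arguments": {"series": "0.77 0 0.27 0 0 0 -1; 0.75 0 0.28 0 0 0 -1; 0.73 0 0.32 0 0 0 -1; 0.7 0 0.37 0 0 0 -1; 0 0 0 0 0 0 -1"}}

```text
clock: 36.22
eef_pos: [0.5437, 0.0887, 0.1474]
tcp_rot: [3.141, 0.006, 3.129]
ft_force: [-0.7, -4.7, 6.1]
width: 0.262
grip_force: 73.5
```

{"name": "drive_tool", "arguments": {"series": "0.68 0 0.41 0 0 0 -1; 0.64 0 0.46 0 0 0 -1; 0.61 0 0.49 0 0 0 -1; 0.58 0 0.52 0 0 0 -1; 0 0 0 0 0 0 -1"}}

```text
clock: 36.85
eef_pos: [0.5172, 0.0889, 0.1275]
tcp_rot: [3.141, 0.002, 3.13]
ft_force: [-2.8, -6.2, 3.5]
width: 0.262
grip_force: 62.1
```

{"name": "drive_tool", "arguments": {"series": "0.54 0 0.57 0 0 0 -1; 0.5 0 0.59 0 0 0 -1; 0.46 0 0.62 0 0 0 -1; 0.42 0 0.65 0 0 0 -1; 0 0 0 0 0 0 -1"}}

```text
clock: 37.48
eef_pos: [0.4952, 0.0891, 0.1025]
tcp_rot: [-3.142, -0.004, 3.131]
ft_force: [-6.2, -7.1, 5.1]
width: 0.258
grip_force: 51.8
```

{"name": "drive_tool", "arguments": {"series": "0.24 0 0.45 0 0 0 -1; 0.21 0 0.45 0 0 0 -1; 0.21 0 0.47 0 0 0 -1; 0.18 0 0.47 0 0 0 -1; 0 0 0 0 0 0 -1"}}

```text
clock: 38.1
eef_pos: [0.4824, 0.0893, 0.0841]
tcp_rot: [3.141, -0.013, 3.13]
ft_force: [-14.9, -8.0, 13.4]
width: 0.233
grip_force: 82.4
```

```bash
cat > ang.py <<'E'
from h import *; from plan import box
from cell import eyes
def ang(a=0,b=.6,n=25):
    im=cv2.GaussianBlur(cv2.cvtColor(eyes.camera("scene")["pixels"],cv2.COLOR_RGB2GRAY),(0,0),1).astype(np.float32)
    o=[]
    for th in np.linspace(a,b,n):
        s=0;m=0
        for zz in(.004,-.004): # top face edge, underside edge
            for y0,y1 in((.03,.118),):
                P=lambda d:proj("scene",[box(.07-d*np.cos(th)+zz*np.sin(th),y,.062+d*np.sin(th)+zz*np.cos(th)) for y in np.linspace(y0,y1,30)]).astype(np.float32)
                f=lambda d:cv2.remap(im,P(d)[None,:,0],P(d)[None,:,1],1)[0]
                s=max(s,abs((f(.157)-f(.163)).mean()))
        o.append((round(th,3),round(float(s),1)))
    return o
if __name__=="__main__": print(ang())
E
python3 ang.py; python3 -c "
from plan import *
log()"
```

```text
[(np.float64(0.0), 16.8), (np.float64(0.025), 32.7), (np.float64(0.05), 36.9), (np.float64(0.075), 31.6), (np.float64(0.1), 35.7), (np.float64(0.125), 23.0), (np.float64(0.15), 8.0), (np.float64(0.175), 4.5), (np.float64(0.2), 10.5), (np.float64(0.225), 18.9), (np.float64(0.25), 19.0), (np.float64(0.275), 17.7), (np.float64(0.3), 17.8), (np.float64(0.325), 11.1), (np.float64(0.35), 6.8), (np.float64(0.375), 10.2), (np.float64(0.4), 6.8), (np.float64(0.425), 4.6), (np.float64(0.45), 5.6), (np.float64(0.475), 6.9), (np.float64(0.5), 8.4), (np.float64(0.525), 7.0), (np.float64(0.55), 7.6), (np.float64(0.575), 6.4), (np.float64(0.6), 5.2)]
38.15 [-0.045  0.56   1.869 -0.     0.725 -1.604] [0.4824 0.0893 0.0842] [ 3.141 -0.013  3.13 ] [-15.7  -8.3  12.7] 0.23110276835374807 82.17235720883764
```

```bash
python3 - <<'E'
from h import *; from plan import box
from cell import eyes
now=eyes.camera("scene")["pixels"].astype(int); ref=C["scene"]["pixels"].astype(int)
# left-side flap edge region: profile of colour along a line in the vertical plane x=front edge, y=.1 : world points (front edge arc) 
for y in(.06,.09,.11):
    print("y",y)
    for th in np.arange(-.1,.4,.03):
        X=box(.07-.16*np.cos(th),y,.062+.16*np.sin(th)); u,v=np.round(proj("scene",X)[0]).astype(int)
        print(round(th,2),(u,v),now[v,u],ref[v,u])
E
```

```text
y 0.06
-0.1 (np.int64(313), np.int64(261)) [188 143  99] [107  80  55]
-0.07 (np.int64(313), np.int64(260)) [188 143 100] [107  80  56]
-0.04 (np.int64(313), np.int64(258)) [200 151 105] [103  77  54]
-0.01 (np.int64(313), np.int64(257)) [213 163 112] [99 74 51]
0.02 (np.int64(313), np.int64(255)) [223 173 120] [99 73 51]
0.05 (np.int64(313), np.int64(254)) [207 158 109] [102  77  53]
0.08 (np.int64(313), np.int64(252)) [140 107  77] [104  78  54]
0.11 (np.int64(313), np.int64(251)) [127 103  75] [103  76  52]
0.14 (np.int64(312), np.int64(249)) [127 106  73] [102  76  52]
0.17 (np.int64(312), np.int64(247)) [136 112  73] [106  79  55]
0.2 (np.int64(312), np.int64(246)) [137 112  73] [108  80  56]
0.23 (np.int64(312), np.int64(244)) [142 116  78] [110  82  57]
0.26 (np.int64(311), np.int64(242)) [183 140  97] [109  80  56]
0.29 (np.int64(311), np.int64(241)) [200 152 106] [110  81  57]
0.32 (np.int64(310), np.int64(239)) [218 169 116] [111  82  56]
0.35 (np.int64(310), np.int64(237)) [198 153 105] [105  79  55]
0.38 (np.int64(309), np.int64(235)) [174 132  91] [110  82  57]
y 0.09
-0
[... 1481 characters left out ...]
08 (np.int64(298), np.int64(263)) [140 118  98] [104  77  53]
0.11 (np.int64(298), np.int64(262)) [118 106  92] [103  77  53]
0.14 (np.int64(297), np.int64(260)) [109 102  92] [103  77  53]
0.17 (np.int64(297), np.int64(258)) [127 118 108] [102  76  53]
0.2 (np.int64(297), np.int64(257)) [137 128 117] [105  78  54]
0.23 (np.int64(296), np.int64(255)) [158 140 121] [111  82  57]
0.26 (np.int64(296), np.int64(253)) [190 149 109] [108  81  55]
0.29 (np.int64(296), np.int64(251)) [217 167 116] [111  82  57]
0.32 (np.int64(295), np.int64(250)) [222 171 118] [111  82  57]
0.35 (np.int64(295), np.int64(248)) [209 161 112] [107  80  55]
0.38 (np.int64(294), np.int64(246)) [200 153 105] [105  78  55]
```

```bash
python3 - <<'E'
from h import *; from plan import box
from pj import knob
for th in(.6,.65,.7,.75,.8,.85):
    print(th,[np.round(proj("scene",box(.07-.16*np.cos(th)+z*np.sin(th),y,.062+.16*np.sin(th)+z*np.cos(th)))[0],1) for y in(-.1205,.1205) for z in (.004,-.004)],knob(th).round(4))
print(knob(.25),knob(.3))
E
```

```text
0.6 [array([353.7, 186.1]), array([355., 189.]), array([284.1, 232.9]), array([285.7, 236.1])] [0.5226 0.0891 0.1588]
0.65 [array([352.3, 183.3]), array([353.7, 186.1]), array([282.5, 229.8]), array([284.1, 232.9])] [0.5276 0.089  0.1634]
0.7 [array([350.8, 180.4]), array([352.3, 183.3]), array([280.7, 226.6]), array([282.5, 229.8])] [0.5327 0.0889 0.1677]
0.75 [array([349.2, 177.6]), array([350.8, 180.4]), array([278.9, 223.5]), array([280.7, 226.6])] [0.5381 0.0889 0.1717]
0.8 [array([347.6, 174.9]), array([349.2, 177.6]), array([277. , 220.4]), array([278.9, 223.5])] [0.5437 0.0888 0.1755]
0.85 [array([345.8, 172.2]), array([347.6, 174.9]), array([275. , 217.3]), array([277. , 220.4])] [0.5495 0.0888 0.179 ]
[0.49508657 0.08936337 0.12081796] [0.49817754 0.08932937 0.12680275]
```

{"name": "drive_tool", "arguments": {"series": "0 0 -0.2 0 0 0 -1; 0 0 -0.2 0 0 0 -1; 0 0 -0.2 0 0 0 -1; 0 0 -0.2 0 0 0 -1; 0 0 0 0 0 0 -1", "squeeze": 30}}

```text
clock: 38.83
eef_pos: [0.4853, 0.0893, 0.0913]
tcp_rot: [3.141, -0.008, 3.129]
ft_force: [-4.2, -6.6, -1.7]
width: 0.234
grip_force: 76.9
```

```bash
cat > edge.py <<'E'
from h import *; from plan import box,log
from pj import knob
from cell import eyes
log()
now=eyes.camera("scene")["pixels"].astype(int).sum(2)
for y in(.09,.11):
    print(y,[(round(th,2),int(now[tuple(np.round(proj("scene",box(.07-.16*np.cos(th),y,.062+.16*np.sin(th)))[0]).astype(int)[::-1])])) for th in np.arange(-.1,.7,.04)])
E
python3 edge.py
```

```text
38.83 [-0.045  0.548  1.861  0.     0.74  -1.604] [0.4853 0.0893 0.0913] [ 3.141 -0.008  3.129] [-4.2 -6.6 -1.7] 0.2338543876412024 76.8957220762968
0.09 [(np.float64(-0.1), 437), (np.float64(-0.06), 435), (np.float64(-0.02), 488), (np.float64(0.02), 524), (np.float64(0.06), 450), (np.float64(0.1), 298), (np.float64(0.14), 288), (np.float64(0.18), 278), (np.float64(0.22), 274), (np.float64(0.26), 289), (np.float64(0.3), 377), (np.float64(0.34), 487), (np.float64(0.38), 500), (np.float64(0.42), 449), (np.float64(0.46), 433), (np.float64(0.5), 289), (np.float64(0.54), 272), (np.float64(0.58), 281), (np.float64(0.62), 405), (np.float64(0.66), 441)]
0.11 [(np.float64(-0.1), 436), (np.float64(-0.06), 441), (np.float64(-0.02), 496), (np.float64(0.02), 516), (np.float64(0.06), 418), (np.float64(0.1), 320), (np.float64(0.14), 300), (np.float64(0.18), 354), (np.float64(0.22), 415), (np.float64(0.26), 276), (np.float64(0.3), 352), (np.float64(0.34), 507), (np.float64(0.38), 476), (np.float64(0.42), 445), (np.float64(0.46), 468), (np.float64(0.5), 369), (np.float64(0.54), 278), (np.float64(0.58), 314), (np.float64(0.62), 282), (np.float64(0.66), 435)]
```

```bash
python3 - <<'E'
from pj import *
p,r=start(); w=[]
ax=yb.apply([0,1,0])
for k in range(1,16):
    T=R.from_rotvec(-ax*.025*k); w.append((H+T.apply(p-H),T*r,-1,1))
print(H); q=check(w[14:]) ; rows(w); print(w[-1][0])
E
```

```text
[0.61629577 0.08803002 0.062     ]
IK fail 1 [0.48369328 0.08931224 0.04116982]
0.07 0 0.33 0 -0.143 0 -1; 0.06 0 0.33 0 -0.143 0 -1; 0.07 0 0.33 0 -0.144 0 -1; 0.06 0 0.33 -0.001 -0.143 0 -1; 0.07 0 0.33 0 -0.143 0 -1
0.07 0 0.32 0 -0.143 0 -1; 0.06 0 0.33 0 -0.144 -0.001 -1; 0.07 0 0.33 0 -0.143 0 -1; 0.06 0 0.33 0 -0.143 0 -1; 0.07 0 0.33 -0.001 -0.143 0 -1
0.07 0 0.33 0 -0.144 0 -1; 0.06 0 0.33 0 -0.143 0 -1; 0.07 0 0.33 0 -0.143 0 -1; 0.06 0 0.33 0 -0.143 0 -1; 0.07 0 0.33 0 -0.144 0 -1
[0.48369328 0.08931224 0.04116982]
```

```bash
python3 - <<'E'
from pj import *
p,r=start(); q=np.array(bot.read_state()["joints"]); ax=yb.apply([0,1,0])
for k in range(0,17,2):
    T=R.from_rotvec(-ax*.025*k); qn=ik(H+T.apply(p-H),T*r,[q]); print(k*.025,None if qn is None else np.round(qn,2)); q=q if qn is None else qn
E
```

```text
0.0 [-0.05  0.55  1.86  0.    0.74 -1.6 ]
0.05 [-0.05  0.55  1.91  0.    0.65 -1.61]
0.1 [-0.05  0.55  1.95  0.01  0.55 -1.61]
0.15000000000000002 [-0.05  0.55  2.    0.01  0.45 -1.62]
0.2 [-0.05  0.56  2.04  0.02  0.34 -1.63]
0.25 [-0.05  0.58  2.08  0.04  0.24 -1.65]
0.30000000000000004 [-0.05  0.6   2.13  0.1   0.12 -1.71]
0.35000000000000003 [-0.06  0.63  2.17  1.12  0.02 -2.73]
0.4 None
```

{"name": "drive_tool", "arguments": {"series": "-0.3 0 -0.1 0 0 0 -1; -0.3 0 -0.1 0 0 0 -1; -0.3 0 -0.1 0 0 0 -1; 0 0 0 0 0 0 -1; 0 0 0 0 0 0 -1", "squeeze": 20}}

```text
clock: 39.5
eef_pos: [0.4857, 0.0893, 0.093]
tcp_rot: [3.141, -0.026, 3.13]
ft_force: [-16.1, -8.9, 3.2]
width: 0.234
grip_force: 75.7
```

```bash
python3 edge.py
```

```text
39.5 [-4.400e-02  5.510e-01  1.845e+00 -1.000e-03  7.720e-01 -1.603e+00] [0.4857 0.0893 0.093 ] [ 3.141 -0.026  3.13 ] [-16.1  -8.9   3.2] 0.23425487464910957 75.70753935724497
0.09 [(np.float64(-0.1), 435), (np.float64(-0.06), 436), (np.float64(-0.02), 487), (np.float64(0.02), 525), (np.float64(0.06), 452), (np.float64(0.1), 297), (np.float64(0.14), 287), (np.float64(0.18), 277), (np.float64(0.22), 275), (np.float64(0.26), 286), (np.float64(0.3), 329), (np.float64(0.34), 462), (np.float64(0.38), 504), (np.float64(0.42), 448), (np.float64(0.46), 454), (np.float64(0.5), 300), (np.float64(0.54), 272), (np.float64(0.58), 276), (np.float64(0.62), 386), (np.float64(0.66), 440)]
0.11 [(np.float64(-0.1), 437), (np.float64(-0.06), 439), (np.float64(-0.02), 497), (np.float64(0.02), 518), (np.float64(0.06), 423), (np.float64(0.1), 314), (np.float64(0.14), 304), (np.float64(0.18), 353), (np.float64(0.22), 416), (np.float64(0.26), 280), (np.float64(0.3), 283), (np.float64(0.34), 476), (np.float64(0.38), 499), (np.float64(0.42), 442), (np.float64(0.46), 464), (np.float64(0.5), 404), (np.float64(0.54), 276), (np.float64(0.58), 338), (np.float64(0.62), 286), (np.float64(0.66), 410)]
```

{"name": "drive_tool", "arguments": {"series": "0.1 0 0.33 0 -0.14 0 -1; 0.1 0 0.33 0 -0.14 0 -1; 0.1 0 0.33 0 -0.14 0 -1; 0.1 0 0.33 0 -0.14 0 -1; 0.1 0 0.33 0 -0.14 0 -1"}}

```text
clock: 40.17
eef_pos: [0.4828, 0.0894, 0.0757]
tcp_rot: [3.141, 0.1, 3.13]
ft_force: [-14.2, -10.0, 1.6]
width: 0.233
grip_force: 75.5
```

```bash
python3 edge.py
```

```text
40.17 [-0.048  0.552  1.961  0.009  0.53  -1.614] [0.4828 0.0894 0.0757] [3.141 0.1   3.13 ] [-14.2 -10.    1.6] 0.2334790220992561 75.53735839203
0.09 [(np.float64(-0.1), 432), (np.float64(-0.06), 433), (np.float64(-0.02), 483), (np.float64(0.02), 522), (np.float64(0.06), 442), (np.float64(0.1), 279), (np.float64(0.14), 213), (np.float64(0.18), 331), (np.float64(0.22), 457), (np.float64(0.26), 506), (np.float64(0.3), 467), (np.float64(0.34), 459), (np.float64(0.38), 332), (np.float64(0.42), 288), (np.float64(0.46), 279), (np.float64(0.5), 277), (np.float64(0.54), 346), (np.float64(0.58), 486), (np.float64(0.62), 462), (np.float64(0.66), 482)]
0.11 [(np.float64(-0.1), 432), (np.float64(-0.06), 437), (np.float64(-0.02), 492), (np.float64(0.02), 511), (np.float64(0.06), 417), (np.float64(0.1), 314), (np.float64(0.14), 304), (np.float64(0.18), 367), (np.float64(0.22), 445), (np.float64(0.26), 497), (np.float64(0.3), 470), (np.float64(0.34), 478), (np.float64(0.38), 447), (np.float64(0.42), 302), (np.float64(0.46), 276), (np.float64(0.5), 279), (np.float64(0.54), 284), (np.float64(0.58), 347), (np.float64(0.62), 464), (np.float64(0.66), 479)]
```

{"name": "drive_tool", "arguments": {"series": "0.12 0 0.33 0 -0.14 0 -1; 0.12 0 0.33 0 -0.14 0 -1; 0.12 0 0.33 0 -0.14 0 -1; 0.12 0 0.33 0 -0.14 0 -1; 0.12 0 0.33 0 -0.14 0 -1"}}

```text
clock: 40.85
eef_pos: [0.4821, 0.0895, 0.0584]
tcp_rot: [3.14, 0.227, 3.128]
ft_force: [-11.0, -12.0, -1.4]
width: 0.237
grip_force: 75.5
```

```bash
python3 edge.py
```

```text
40.85 [-0.052  0.578  2.072  0.041  0.265 -1.647] [0.4821 0.0895 0.0584] [3.14  0.227 3.128] [-11.  -12.   -1.4] 0.23658159924579136 75.53634334355593
0.09 [(np.float64(-0.1), 423), (np.float64(-0.06), 424), (np.float64(-0.02), 474), (np.float64(0.02), 490), (np.float64(0.06), 418), (np.float64(0.1), 430), (np.float64(0.14), 477), (np.float64(0.18), 474), (np.float64(0.22), 446), (np.float64(0.26), 314), (np.float64(0.3), 290), (np.float64(0.34), 291), (np.float64(0.38), 282), (np.float64(0.42), 277), (np.float64(0.46), 421), (np.float64(0.5), 502), (np.float64(0.54), 504), (np.float64(0.58), 482), (np.float64(0.62), 499), (np.float64(0.66), 509)]
0.11 [(np.float64(-0.1), 426), (np.float64(-0.06), 432), (np.float64(-0.02), 482), (np.float64(0.02), 481), (np.float64(0.06), 404), (np.float64(0.1), 460), (np.float64(0.14), 495), (np.float64(0.18), 485), (np.float64(0.22), 475), (np.float64(0.26), 305), (np.float64(0.3), 285), (np.float64(0.34), 291), (np.float64(0.38), 280), (np.float64(0.42), 276), (np.float64(0.46), 406), (np.float64(0.5), 497), (np.float64(0.54), 497), (np.float64(0.58), 480), (np.float64(0.62), 495), (np.float64(0.66), 500)]
```

{"name": "drive_tool", "arguments": {"series": "0.1 0 0.33 0 -0.14 0 -1; 0.1 0 0.33 0 -0.14 0 -1; 0.1 0 0.33 0 -0.12 0 -1; 0.1 0 0.2 0 -0.05 0 -1; 0 0 0 0 0 0 -1"}}

```text
clock: 41.52
eef_pos: [0.4831, 0.0896, 0.0482]
tcp_rot: [3.138, 0.312, 3.125]
ft_force: [-16.8, -15.2, 21.4]
width: 0.231
grip_force: 82.1
```

```bash
python3 edge.py
```

```text
41.52 [-0.055  0.611  2.142  0.2    0.079 -1.807] [0.4831 0.0896 0.0482] [3.138 0.312 3.125] [-16.8 -15.2  21.4] 0.23139250089304814 82.05181058496237
0.09 [(np.float64(-0.1), 425), (np.float64(-0.06), 418), (np.float64(-0.02), 427), (np.float64(0.02), 442), (np.float64(0.06), 480), (np.float64(0.1), 495), (np.float64(0.14), 472), (np.float64(0.18), 297), (np.float64(0.22), 283), (np.float64(0.26), 287), (np.float64(0.3), 295), (np.float64(0.34), 285), (np.float64(0.38), 326), (np.float64(0.42), 495), (np.float64(0.46), 508), (np.float64(0.5), 521), (np.float64(0.54), 489), (np.float64(0.58), 504), (np.float64(0.62), 513), (np.float64(0.66), 516)]
0.11 [(np.float64(-0.1), 421), (np.float64(-0.06), 411), (np.float64(-0.02), 409), (np.float64(0.02), 467), (np.float64(0.06), 509), (np.float64(0.1), 490), (np.float64(0.14), 453), (np.float64(0.18), 308), (np.float64(0.22), 283), (np.float64(0.26), 282), (np.float64(0.3), 290), (np.float64(0.34), 280), (np.float64(0.38), 383), (np.float64(0.42), 500), (np.float64(0.46), 519), (np.float64(0.5), 517), (np.float64(0.54), 488), (np.float64(0.58), 499), (np.float64(0.62), 508), (np.float64(0.66), 503)]
```

{"name": "drive_tool", "arguments": {"series": "0 0 0 0 0 0 -0.5; 0 0 0 0 0 0 -0.47; 0 0 0 0 0 0 -0.44; 0 0 0 0 0 0 -0.4; 0 0 0 0 0 0 -0.3"}}

```text
clock: 42.2
eef_pos: [0.4907, 0.0899, 0.0491]
tcp_rot: [3.139, 0.325, 3.127]
ft_force: [-0.3, 0.6, -0.6]
width: 0.35
grip_force: 0.0
```

```bash
python3 edge.py
```

```text
42.2 [-0.053  0.613  2.132  0.201  0.073 -1.807] [0.4907 0.0899 0.0491] [3.139 0.325 3.127] [-0.3  0.6 -0.6] 0.35005458824208835 0.0
0.09 [(np.float64(-0.1), 423), (np.float64(-0.06), 414), (np.float64(-0.02), 424), (np.float64(0.02), 430), (np.float64(0.06), 478), (np.float64(0.1), 488), (np.float64(0.14), 490), (np.float64(0.18), 421), (np.float64(0.22), 325), (np.float64(0.26), 285), (np.float64(0.3), 295), (np.float64(0.34), 280), (np.float64(0.38), 277), (np.float64(0.42), 459), (np.float64(0.46), 508), (np.float64(0.5), 521), (np.float64(0.54), 491), (np.float64(0.58), 498), (np.float64(0.62), 509), (np.float64(0.66), 514)]
0.11 [(np.float64(-0.1), 426), (np.float64(-0.06), 409), (np.float64(-0.02), 410), (np.float64(0.02), 454), (np.float64(0.06), 496), (np.float64(0.1), 486), (np.float64(0.14), 491), (np.float64(0.18), 459), (np.float64(0.22), 355), (np.float64(0.26), 279), (np.float64(0.3), 294), (np.float64(0.34), 278), (np.float64(0.38), 277), (np.float64(0.42), 388), (np.float64(0.46), 514), (np.float64(0.5), 517), (np.float64(0.54), 490), (np.float64(0.58), 499), (np.float64(0.62), 508), (np.float64(0.66), 503)]
```

{"name": "drive_tool", "arguments": {"series": "0 0 0 0 0 0 0; 0 0 -0.5 0 0 0 0; 0 0 -1 0 0 0 0; 0 0 -1.5 0 0.1 0 0; 0 0 -2 0 0.2 0 0"}}

```text
clock: 42.88
eef_pos: [0.4769, 0.0893, 0.0975]
tcp_rot: [-3.142, 0.275, 3.13]
ft_force: [0.6, -0.1, -0.2]
width: 0.499
grip_force: 0.0
```

{"name": "drive_tool", "arguments": {"series": "0 0 -2 0 0.3 0 0; 0 0 -2.5 0 0.3 0 0; 0 0 -3 0 0.3 0 0; 0 0 -3 0 0.3 0 0; 0 0 -3 0 0.3 0 0"}}

```text
clock: 43.5
eef_pos: [0.4553, 0.0894, 0.2316]
tcp_rot: [-3.141, 0.015, 3.13]
ft_force: [0.4, 0.5, 0.1]
width: 0.498
grip_force: 0.0
```

{"name": "drive_tool", "arguments": {"series": "0 0 -2 0 0 0 0; 0 0 -1 0 0 0 0; 0 0 0 0 0 0 0; 0 0 0 0 0 0 0; 0 0 0 0 0 0 0"}}

```text
clock: 44.12
eef_pos: [0.4551, 0.0895, 0.259]
tcp_rot: [3.141, 0.014, 3.13]
ft_force: [0.0, -0.0, -0.1]
width: 0.502
grip_force: 0.0
```

```bash
python3 edge.py; python3 - <<'E'
from h import *; from plan import box
from cell import eyes
now=eyes.camera("scene")["pixels"].astype(int);ref=C["scene"]["pixels"].astype(int)
# knob: yellow-ness centroid near projected shut knob, in scene; bystanders unchanged?
for n in("scene","top"):
    im=eyes.camera(n)["pixels"]; rf=C[n]["pixels"]
    u,v=proj(n,box(-.062,0,.089))[0].astype(int)
    for nm,I in(("now",im),("ref",rf)):
        h=cv2.cvtColor(np.ascontiguousarray(I[v-16:v+17,u-16:u+17]),cv2.COLOR_RGB2HSV); m=(h[...,0]>=20)&(h[...,0]<=32)&(h[...,1]>140)
        ys,xs=np.nonzero(m); print(n,nm,(u,v),m.sum(),(xs.mean()-16,ys.mean()-16) if m.sum() else None)
for nm,(x0,x1,y0,y1) in dict(salt=(396,418,168,205),mill=(340,370,125,185)).items():
    a=cv2.cvtColor(now[y0-6:y1+6,x0-6:x1+6].astype(np.uint8),6);t=cv2.cvtColor(ref[y0:y1,x0:x1].astype(np.uint8),6)
    r=cv2.matchTemplate(a,t,cv2.TM_CCOEFF_NORMED);print(nm,cv2.minMaxLoc(r)[1::2],"expect (6,6)")
E
```

```text
44.12 [-4.800e-02  2.390e-01  1.769e+00  1.000e-03  1.119e+00 -1.608e+00] [0.4551 0.0895 0.259 ] [3.141 0.014 3.13 ] [ 0.  -0.  -0.1] 0.5021312839272479 0.0
0.09 [(np.float64(-0.1), 408), (np.float64(-0.06), 400), (np.float64(-0.02), 408), (np.float64(0.02), 413), (np.float64(0.06), 462), (np.float64(0.1), 472), (np.float64(0.14), 473), (np.float64(0.18), 485), (np.float64(0.22), 508), (np.float64(0.26), 504), (np.float64(0.3), 514), (np.float64(0.34), 458), (np.float64(0.38), 433), (np.float64(0.42), 483), (np.float64(0.46), 497), (np.float64(0.5), 506), (np.float64(0.54), 475), (np.float64(0.58), 486), (np.float64(0.62), 497), (np.float64(0.66), 498)]
0.11 [(np.float64(-0.1), 406), (np.float64(-0.06), 399), (np.float64(-0.02), 391), (np.float64(0.02), 441), (np.float64(0.06), 477), (np.float64(0.1), 475), (np.float64(0.14), 479), (np.float64(0.18), 479), (np.float64(0.22), 501), (np.float64(0.26), 501), (np.float64(0.3), 518), (np.float64(0.34), 496), (np.float64(0.38), 486), (np.float64(0.42), 490), (np.float64(0.46), 499), (np.float64(0.5), 502), (np.float64(0.54), 477), (np.float64(0.58), 480), (np.float64(0.62), 491), (np.float64(0.66), 490)]
scene now (np.int64(321), np.int64(230)) 0 None
scene ref (np.int64(321), np.int64(230)) 0 None
top now (np.int64(307), np.int64(218)) 0 None
top ref (np.int64(307), np.int64(218)) 19 (np.float64(0.5789473684210513), np.float64(-0.3157894736842106))
salt (0.8045835494995117, (6, 6)) expect (6,6)
mill (0.6323624849319458, (6, 6)) expect (6,6)
```

```bash
python3 - <<'E'
from h import *; from plan import box
from cell import eyes
now=eyes.camera("scene")["pixels"];ref=C["scene"]["pixels"]
r=lambda I:(lambda f:f[...,2]/(f.sum(2)+1))(cv2.GaussianBlur(I,(0,0),1).astype(np.float32))  # blue chromaticity, shadow-robust
for nm,(u,v),s in(("knob",proj("scene",box(-.062,0,.088))[0],8),("front-left flap corner",proj("scene",box(-.085,.12,.062))[0],10)):
    u,v=int(u),int(v);a,b=r(now),r(ref)
    m=cv2.matchTemplate(a[v-s-10:v+s+11,u-s-10:u+s+11],b[v-s:v+s+1,u-s:u+s+1],cv2.TM_CCOEFF_NORMED);print(nm,(u,v),cv2.minMaxLoc(m)[1::2],"expect (10,10)")
# vertical profile under the left front corner: gap of dark interior?
print(proj("scene",box(-.089,.1,.058)),[now[y,301].tolist() for y in range(252,276,2)])
E
```

```text
knob (321, 230) (0.9790538549423218, (10, 9)) expect (10,10)
front-left flap corner (293, 268) (0.19460605084896088, (10, 0)) expect (10,10)
[[300.83268357 266.18282372]] [[221, 170, 117], [215, 165, 113], [207, 157, 108], [210, 161, 111], [212, 162, 112], [209, 159, 109], [184, 139, 95], [174, 130, 89], [177, 133, 91], [179, 134, 92], [181, 136, 94], [178, 134, 92]]
```

```bash
python3 - <<'E'
from h import *; from plan import box
from cell import eyes
now=eyes.camera("scene")["pixels"];ref=C["scene"]["pixels"]
r=lambda I:(lambda f:f[...,2]/(f.sum(2)+1))(cv2.GaussianBlur(I,(0,0),1.2).astype(np.float32))
up=lambda x:cv2.resize(x,None,fx=8,fy=8,interpolation=cv2.INTER_CUBIC)
u,v=321,230
for s in(6,8,10):
    m=cv2.matchTemplate(up(r(now)[v-s-4:v+s+5,u-s-4:u+s+5]),up(r(ref)[v-s:v+s+1,u-s:u+s+1]),cv2.TM_CCOEFF_NORMED);_,c,_,p=cv2.minMaxLoc(m);print(s,c,np.array(p)/8-4)
for th in(0,.02,.04):
    L=np.hypot(.132,.027);a=th+np.arctan2(27,132);print(th,proj("scene",box(.07-L*np.cos(a),0,.062+L*np.sin(a))))
E
```

```text
6 0.9747170209884644 [ 0.125 -1.125]
8 0.9843893647193909 [ 0.25  -0.875]
10 0.9825714826583862 [ 0.25  -0.625]
0 [[321.41356492 230.19376013]]
0.02 [[321.25036503 229.26188314]]
0.04 [[321.07065036 228.32203736]]
```

{"name": "drive_tool", "arguments": {"series": "-1 0 3 0 0 0 -1; -1 0 3 0 0 0 -1; -0.8 0 3 0 0 0 -1; 0 0 3 0 0 0 -1; 0 0 1.5 0 0 0 -1"}}

```text
clock: 45.05
eef_pos: [0.4853, 0.0892, 0.1237]
tcp_rot: [3.141, 0.013, 3.13]
ft_force: [0.5, 1.3, -0.4]
width: -0.001
grip_force: 0.0
```

{"name": "drive_tool", "arguments": {"series": "0 0 0.5 0 0 0 -1; 0 0 0.5 0 0 0 -1; 0 0 0.3 0 0 0 -1; 0 0 0.2 0 0 0 -1; 0 0 0 0 0 0 -1"}}

```text
clock: 45.68
eef_pos: [0.4863, 0.0892, 0.1105]
tcp_rot: [3.141, 0.016, 3.13]
ft_force: [0.4, -0.1, 1.3]
width: -0.002
grip_force: 0.0
```

{"name": "drive_tool", "arguments": {"series": "0 0 0.3 0 0 0 -1; 0 0 0.3 0 0 0 -1; 0 0 0.2 0 0 0 -1; 0 0 0.1 0 0 0 -1; 0 0 0 0 0 0 -1"}}

```text
clock: 46.3
eef_pos: [0.4863, 0.0892, 0.1012]
tcp_rot: [3.141, 0.016, 3.13]
ft_force: [-0.5, 0.5, -0.2]
width: -0.002
grip_force: 0.0
```

{"name": "drive_tool", "arguments": {"series": "0 0 0.1 0 0 0 -1; 0 0 0.1 0 0 0 -1; 0 0 0.1 0 0 0 -1; 0 0 0 0 0 0 -1; 0 0 0 0 0 0 -1"}}

```text
clock: 46.92
eef_pos: [0.4864, 0.0892, 0.0983]
tcp_rot: [3.141, 0.016, 3.13]
ft_force: [-0.1, 0.7, -0.2]
width: -0.002
grip_force: 0.0
```

With the shut fingertips at z = 98.3 mm there is no contact, so the knob top is no higher than its shut height (98.5 mm). The flap is flat, so I'll retreat and hand in.

{"name": "drive_tool", "arguments": {"series": "0 0 -1 0 0 0 -1; 0 0 -3 0 0 0 -1; 0 0 -4 0 0 0 -1; 0 0 -4 0 0 0 -1; 0 0 -3 0 0 0 -1"}}

```text
clock: 47.55
eef_pos: [0.4843, 0.0893, 0.2509]
tcp_rot: [3.141, 0.019, 3.13]
ft_force: [0.1, 0.8, -0.9]
width: -0.001
grip_force: 0.0
```

{"name": "drive_tool", "arguments": {"series": "0 0 0 0 0 0 -1; 0 0 0 0 0 0 -1; 0 0 0 0 0 0 -1; 0 0 0 0 0 0 -1; 0 0 0 0 0 0 -1"}}

```text
clock: 48.18
eef_pos: [0.4837, 0.0892, 0.2476]
tcp_rot: [3.141, 0.015, 3.13]
ft_force: [-0.3, -0.7, 0.4]
width: 0.002
grip_force: 0.0
```

```bash
python3 -c "
from cell import bot
print(bot.sign_off())"
```

```text
the job is handed in; nothing more can be done
None
```

The jar is in the middle cradle with its cap toward the hinge, the flap is down flat again and the job was handed in at about 48 s; the knob slipped from the fingers late in the opening (the flap still came to rest leaning back) and jammed between them during the lowering, with no slam noticed.

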